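Clamp an electrode in the hinged holder and keep it pressed shut with the lock pin

ROBOT

A 6-joint arm with a two-finger parallel gripper is mounted at the origin on the work surface. World frame = base frame: x ahead of the robot, y to its left, z up, the work surface at z = 0. Lengths are in m, angles in rad, forces in N, time in s.
With the tool pointing down it reaches from about 0.25 to 0.85 m from the base axis. Payload 12.5 kg.
Tool frame: the origin (TCP) lies at the very end of the fingers, on their centre line; the grasp point (between the pads) lies 19 mm behind it (grip_point_offset is the distance from the TCP to the grasp point, in m); y points along the fingers, z is the direction in which the jaws open and shut, and the axes are right-handed (so a half turn about y gives the same grasp; the last joint's range is limited). The gripper opens to 93 mm and grips with 3 to 60 N. Pads are 15 mm wide; open, the fingers measure 128 mm over their backs; the gripper's body (75 mm by 188 mm) begins 65 mm behind the grasp point.
Start: joints at [1.201, 0.351, 1.652, -0, 1.139, -0.085], TCP at [0.154, 0.528, 0.219] pointing down, gripper open.
Joint ranges: [-2.75, 2.75], [-0.79, 2.1], [0.01, 2.65], [-1.57, 4.71], [0.07, 3.14], [-2.87, 2.87]. Speed limits (rad/s): [2.22, 2.22, 2.79, 3.14, 3.14, 3.14].

INTERFACE

Orientations are given as [roll, pitch, yaw] about the fixed x, y, z axes, in that order (R = Rz(yaw) Ry(pitch) Rx(roll)).
In Python, from station import read_state, grab_frame, hand_in, grip_point_offset gives the robot as it stands.
- The arm moves only by the tool servo_tool, never from a script. Its arguments are lists of equal length, an entry for each row: "delta_pos": the shift along the world's x, y, z in mm, a list of three; "delta_rot": the turn, a rotation vector about the world's x, y, z in rad, a list of three; "grip": the gripper command: -1 is shut, 1 is fully open, values between are in proportion. A call has 1 to 12 rows; each row shifts and turns the pose as measured when the row begins; what a row does not reach is not made up. A row lasts 1/8 s, in which the tool goes at most 62.5 mm and 10.7 degrees, less where a joint would pass 70% of its speed; a pose out of reach is approached as far as the arm can. A call with a gripper value outside its range is refused whole. The fingers move at their own pace and stop on an object; "newtons" is the grip in N (left out, the last holds). Time passes only in rows, so rows that do not move let the fingers close. It gives the time, the measured TCP pose, the force and the opening at its end, in the units of the state.
- read_state(): the state, without advancing time (a new reading comes with each control period).
- grab_frame(name): name is "scene" or "top" or "wrist"; returns a dict with "img" (480x640x3 uint8, blue, green, red), "vertical_fov" (degrees; the focal length in pixels is half the picture's height over the tangent of half this angle, whatever the lens; pixels are square), "cx", "cy" (the principal point, pixels), "distortion" ([k1, k2, p1, p2, k3] as OpenCV has them; the pictures are not rectified), "pose" (4x4, takes a point from camera to world coordinates). Camera axes: x right, y up, looking along -z (the intrinsics and any distortion apply to the point x, -y, -z); pixel columns grow to the right and rows downward; lengths in m; the calibration is good to about 2 mm. A picture is of the moment at which its call begins. There is no depth.
- hand_in(): hands the job in, once; it reports no verdict.
The state is a dict: "time": time; "qpos": joint angles; "qvel": joint speeds; "tau": joint torques, N m; "tcp_pos": TCP position; "eef_rot": TCP orientation; "wrist_force": force on the tool from outside, world axes, zero at the start; "torque": the same for the moment, N m; "finger_gap": opening from 0.0 (shut) to 1.0 (fully open).
Only numpy, scipy, OpenCV 4.12 (cv2) and the standard library are available. Lean on these libraries where they do the work, as an engineer would, in place of code of your own. Each camera call takes 0.05 s, during which the arm holds its last target.

TASK

Take the electrode off its rest, lay its shaft lengthwise in the V saddle of the grey hinged clamp with the middle of the electrode in the middle of the saddle, let go, then swing the orange upper half down onto it, never dropping the electrode and leaving the glassware and other things alone. Take the red-handled lock pin from its stand, push it down through the aligned holes until its collar sits on the orange half, and press on firmly so that the two halves are fully shut against the springy saddle. Finish while still holding the pin and pressing it down: the program ends with the halves held shut.

Things in the scene. Friction and masses are not known exactly. Their poses are not given: they have to be found in the camera images.
- clamp: Fixed grey hinged holder in a white blue-rimmed tray (rim 20 mm over the bench). 56 mm wide (y); x from -45 to +72 mm; 52 mm high at front boss (x -45 to -14) and hinge block (x +48 to +72), between them a valley, floor at 26 mm, with the saddle. Origin: underside below the saddle, 4 mm over the bench. x points from pin hole to hinge, away from the robot within 0.25 rad; y along saddle; z up.
- saddle_seat (a point): Where the electrode's axis lies when it rests in the black rubber V saddle (90 degree V, open upward, 44 mm long along the clamp's y, mouth 17 mm wide and level with this point). 50 mm over the clamp's origin when free. Sprung: sinks straight down, 2.5 N per mm, 6 mm at most; about 4 mm down with the clamp shut on the electrode.
- hole (a point): Mouth of the pin hole in the top of the lower half's front boss, 11 mm diameter, 45 mm deep, vertical; 29.5 mm from the saddle's middle towards the robot, 52 mm over the clamp's origin.
- lid (a joint): Angle of the orange upper half, rad: 0 = fully shut, growing as it opens up and back from the robot (starts at 1.8 to 2.1, stop at 2.2). Plate from 4 to 107 mm from the hinge axis, 56 mm wide, 10 mm thick. Stiff hinge (0.11 N m), stays where left. On an electrode it stays ajar, 0.02 to 0.06 rad, when let go; about 7 N down on its hole shuts it fully.
- lid_hinge (a point): Middle of the hinge axis, which runs along the clamp's y, 62 mm behind the saddle (clamp x), 57 mm over the clamp's origin.
- lid_edge (a point): Middle of the free end edge of the orange half on its outer (upper when shut) face, 107 mm from the hinge axis.
- lid_hole (a point): Centre of the mouth, on the outer face (upper when shut), of the 11 mm diameter through hole in the orange half, 91 mm from the hinge axis; when shut it lies 10 mm above the hole in the lower half.
- electrode_mid (a point): Middle of the electrode, on its axis; y axis points to the head. Clear round shaft, 12 mm diameter, from 85 mm tip side to 35 mm head side; blue square head from 35 to 80 mm. Balances here; 60 g. Starts level, axis 45 mm over the bench, on two V posts (45 mm tip side, 12 mm head side) of a white rest, foot 60 mm wide; the head hangs free beyond it, towards +y within 0.4 rad.
- electrode_head (a point): Centre of the electrode's blue square head (20 x 20 x 45 mm), 57.5 mm along the electrode from its middle; flat sides upright. The place to grip.
- pin_grip (a point): Centre of the lock pin's red round handle, 14 mm diameter, 40 mm tall. Below it a steel collar, 22 mm diameter, 20 to 25 mm below this point, then the shank, 8 mm diameter, 45 mm long, tapered tip. z up along the pin; 60 g. Starts upright in a white block 50 x 50 x 50 mm, hanging by its collar, this point 75 mm over the bench; lift it 45 mm to clear the block.
- pin_tip (a point): Lower end of the lock pin's shank, on its axis, 70 mm below the handle's centre.
- beaker: Bystander: glass beaker, 70 mm diameter, 85 mm high, origin at the centre of its underside.
- amber_bottle: Bystander: amber bottle, 64 mm diameter, 130 mm high, origin at the centre of its underside.
- jar: Bystander: white jar with blue cap, 56 mm diameter, 60 mm high, origin at the centre of its underside.
- spatula: Bystander: thin steel lab spatula, 180 mm long, lying on the bench, origin at its middle.
- stopper: Bystander: reddish rubber stopper, 30 mm diameter, 26 mm high, in the tray, origin at the centre of its underside.
- vial: Bystander: small green glass vial, 22 mm diameter, 35 mm high, standing in the tray, origin at the centre of its underside.
There are look-alikes about, which are no part of the job. Of the things that look like the part that bears electrode_mid, the middle-sized one is meant.

How it is judged:
By the outcome, as a careful person would: the job done as asked, in the order asked, and still so for the second after the job is handed in, while the arm keeps its last pose, push and grip.
It also fails if it takes over 66 s, if anything falls off the work surface, if the arm or the gripper's body presses on something with over 40 N, if the wrist force passes 120 N, or if a joint passes its speed limit or range.

## Working session

There is one attempt and no reset: what is moved stays moved. The work goes in short steps, Python scripts to look and compute and a tool call to move; the robot and the scene stay as the last step left them, time stands still between calls to the robot, and variables do not carry over. Pictures are saved under pics/ and viewed, and the job is handed in when it is done.

Besides the shell and the picture viewer there is one more tool, called after ">>>" by a JSON object that holds its "api" and its "payload", one argument or row to a line. servo_tool: Moves the arm, as the interface text tells. Its arguments: {"type":"object","properties":{"delta_pos":{"type":"array"},"delta_rot":{"type":"array"},"grip":{"type":"array"},"newtons":{"type":"number"}},"required":["delta_pos","delta_rot","grip"]}

```bash
ls; mkdir -p pics; cat > h.py <<'E'
import numpy as np, cv2
from station import read_state, grab_frame, hand_in, grip_point_offset
from scipy.spatial.transform import Rotation as R
def K(f):
    fl=240/np.tan(np.radians(f["vertical_fov"])/2)
    return np.array([[fl,0,f["cx"]],[0,fl,f["cy"]],[0,0,1]])
def ray(f,px):
    p=cv2.undistortPoints(np.array([[px]],float),K(f),np.array(f["distortion"],float))[0,0]
    d=np.array([p[0],-p[1],-1.]); T=np.array(f["pose"])
    d=T[:3,:3]@d; return T[:3,3],d/np.linalg.norm(d)
def onz(f,px,z):
    o,d=ray(f,px); return o+d*(z-o[2])/d[2]
def proj(f,P):
    T=np.array(f["pose"]); c=(np.atleast_2d(P)-T[:3,3])@T[:3,:3]
    c=c*[1,-1,-1]
    return cv2.projectPoints(c.reshape(-1,1,3),np.zeros(3),np.zeros(3),K(f),np.array(f["distortion"],float))[0][:,0]
def tri(fs,pxs):
    A=np.zeros((3,3));b=np.zeros(3)
    for f,p in zip(fs,pxs):
        o,d=ray(f,p);M=np.eye(3)-np.outer(d,d);A+=M;b+=M@o
    return np.linalg.solve(A,b)
E
python3 - <<'E'
from h import *
import pickle
print(read_state(), grip_point_offset)
for n in ["scene","top","wrist"]:
    f=grab_frame(n); cv2.imwrite(f"pics/{n}0.png",f["img"]); pickle.dump(f,open(f"{n}0.pkl","wb"))
    print(n,f["vertical_fov"],f["cx"],f["cy"],f["distortion"],np.round(f["pose"],3).tolist())
E
```

```text
pics
{'time': 0.0, 'qpos': array([ 1.20138129e+00,  3.51243270e-01,  1.65245224e+00, -1.82221254e-05,
        1.13911474e+00, -8.46247985e-02]), 'qvel': array([ 6.13705932e-04,  1.93589240e-03,  1.23324619e-03,  1.53223278e-03,
       -5.13620488e-05,  2.67833240e-04]), 'tau': array([ 2.37793131e-03, -4.97306657e+01, -2.85255378e+01,  7.00132200e-02,
        2.55642197e-02, -9.66568155e-05]), 'tcp_pos': array([0.15438689, 0.52750759, 0.21808688]), 'eef_rot': array([-1.57201097e+00,  8.64340054e-05, -2.84782660e-01]), 'wrist_force': array([ 0.98638696, -0.37725547,  0.43019047]), 'torque': array([ 0.01540333,  0.03591376, -0.03284838]), 'finger_gap': 0.9972077995459788} 0.0188
scene 47.69876338722636 317.51021501609944 238.1461702991988 [-0.10899986  0.          0.          0.          0.        ] [[0.189, -0.737, 0.649, 1.342], [0.982, 0.135, -0.132, -0.13], [0.01, 0.662, 0.749, 1.079], [0.0, 0.0, 0.0, 1.0]]
top 54.29887304530669 323.99737942390504 235.1669288166424 [0.02229698 0.         0.         0.         0.        ] [[0.005, 0.987, -0.159, 0.297], [-1.0, 0.001, -0.024, 0.028], [-0.024, 0.159, 0.987, 1.045], [0.0, 0.0, 0.0, 1.0]]
wrist 71.48501740662391 323.7727928345569 236.1547151817201 [0.02122917 0.         0.         0.         0.        ] [[0.281, -0.915, -0.288, 0.073], [0.96, 0.268, 0.086, 0.55], [-0.001, -0.3, 0.954, 0.385], [0.0, 0.0, 0.0, 1.0]]
```

View pics/scene0.png

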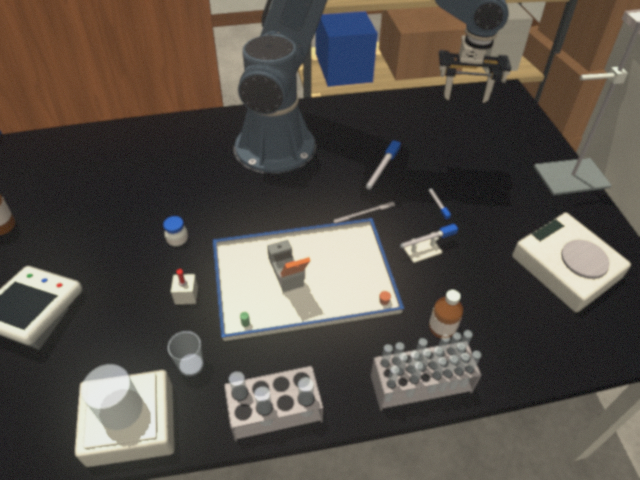

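View pics/top0.png

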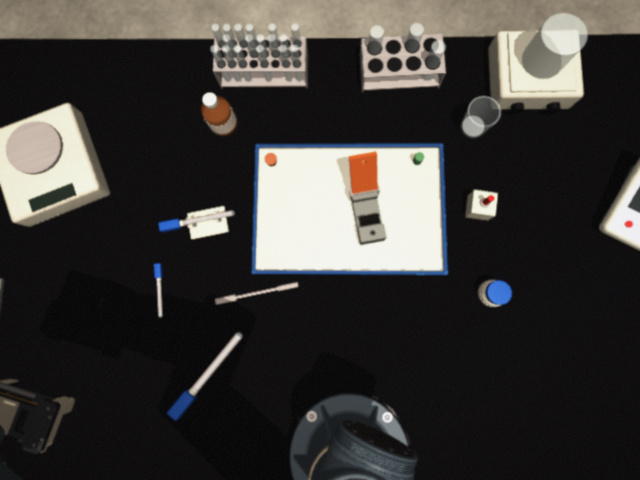

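View pics/wrist0.png

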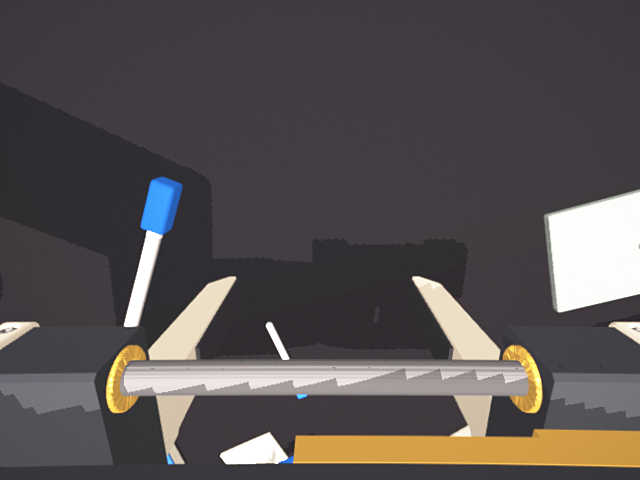

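Electrode candidates in the top view are the one on the white rest at (195,220), a small one at (158,290) and a large one at (205,375). The middle-sized one is the one on the rest, with its blue head at (171,225), so that is my choice. The only pin is the red one at (488,200), and the clamp is at (368,200). I'll check the choice in a close crop.

```bash
python3 - <<'E'
import pickle
from h import *
f=pickle.load(open("top0.pkl","rb")); g=pickle.load(open("scene0.pkl","rb"))
def crop(f,x0,y0,w,h,s): return cv2.resize(f["img"][y0:y0+h,x0:x0+w],None,fx=s,fy=s,interpolation=cv2.INTER_CUBIC)
a=np.hstack([crop(f,145,190,100,65,4),crop(f,335,145,65,65*1,4)[:260,:]])
a=cv2.copyMakeBorder(a,0,0,0,800-a.shape[1] if a.shape[1]<800 else 0,cv2.BORDER_CONSTANT)
b=np.hstack([crop(g,390,190,80,75,4),crop(g,260,230,60,75,4),crop(g,165,260,40,75,4)])
c=crop(f,345,145,50,105,5)
d=crop(f,455,180,50,60,5)
cv2.imwrite("pics/c1.png",a[:, :800]);cv2.imwrite("pics/c2.png",b)
cv2.imwrite("pics/c3.png",np.hstack([c,np.vstack([d,np.zeros((c.shape[0]-d.shape[0],250,3),np.uint8)])]))
E
```

```text
(no output)
```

View pics/c1.png

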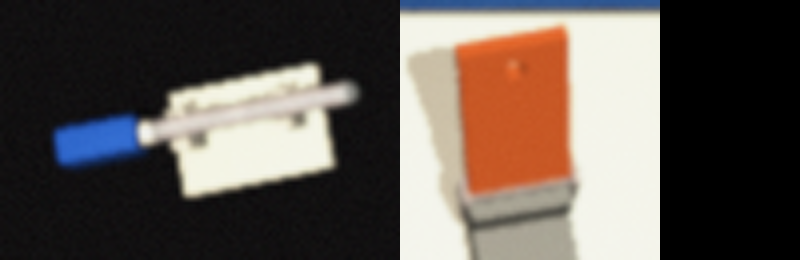

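View pics/c2.png

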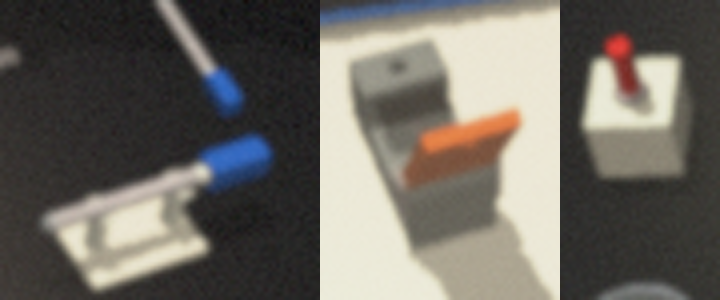

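View pics/c3.png

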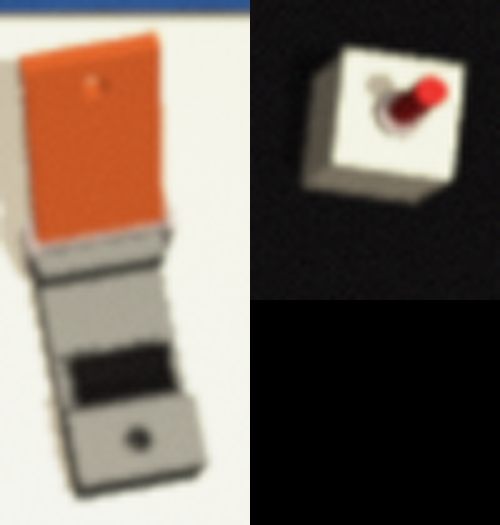

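The crop confirms the choice: the blue square head sits at top-view (171,225), and the shaft lies across two V posts on the white rest. The boss hole is at about (372,232), the lid hole at (363,161) and the pin handle top at (490,198).

```bash
cat >> h.py <<'E'
def blob(img,lo,hi,roi):
    x0,y0,x1,y1=roi
    h=cv2.cvtColor(img,cv2.COLOR_BGR2HSV)
    m=cv2.inRange(h,np.array(lo),np.array(hi)); k=np.zeros_like(m);k[y0:y1,x0:x1]=m[y0:y1,x0:x1]
    n,l,s,c=cv2.connectedComponentsWithStats(k)
    i=1+np.argmax(s[1:,4]); return c[i],s[i],(l==i)
E
python3 - <<'E'
import pickle
from h import *
f=pickle.load(open("top0.pkl","rb")); g=pickle.load(open("scene0.pkl","rb"))
B=([100,120,60],[125,255,255])
ct,st,mt=blob(f["img"],*B,(150,190,200,250)); cs,ss,ms=blob(g["img"],*B,(430,210,470,250))
print("head",ct,st,cs,ss, onz(f,ct,.05), onz(g,cs,.05), tri([f,g],[ct,cs]))
print(cv2.minAreaRect(np.argwhere(mt)[:,::-1].astype(np.float32)))
# shaft tip
W=([0,0,110],[180,90,255])
for p in [(145+88,190+23.3)]: print("tip",onz(f,np.array([145+350/4,190+92/4]),.045))
for p in [(145+147/4.,190+132/4.)]: print("neck",onz(f,np.array(p),.045))
# red pin
def red(img,roi):
    b,gr,r=[img[...,i].astype(int) for i in range(3)]
    m=((r-np.maximum(b,gr)>60)).astype(np.uint8);k=np.zeros_like(m);x0,y0,x1,y1=roi;k[y0:y1,x0:x1]=m[y0:y1,x0:x1];return k
for n,F,roi in [("t",f,(465,180,505,225)),("s",g,(165,260,200,310))]:
    k=red(F["img"],roi);p=np.argwhere(k)[:,::-1];print(n,len(p),p.mean(0),p.min(0),p.max(0),onz(F,p.mean(0),.08))
# hole
for n,F,p in [("t",f,(345+138/5,145+438/5)),("s",g,(260+(398-320)/4,230+66/4))]: print("hole",n,p,onz(F,np.array(p),.056))
# boss corners in top: front-left etc from c3 pic
for q in [(65,408),(190,392),(80,492),(205,470)]:
    p=np.array([345+q[0]/5,145+q[1]/5]);print(q,onz(f,p,.056))
# lid top edge corners (outer face)
for q in [(22,62),(158,38),(35,240),(163,225)]:
    p=np.array([345+q[0]/5,145+q[1]/5]);print("lid",q,p)
E
```

```text
head [168.55508475 224.84322034] [158 218  23  14 236] [449.26589595 229.35260116] [440 223  19  15 173] [0.47908904 0.39080325 0.05      ] [0.48238924 0.39395304 0.05      ] [0.48000464 0.39372958 0.04680388]
((168.76922607421875, 224.8461456298828), (10.982502937316895, 22.357236862182617), 78.69007110595703)
tip [0.50652445 0.25349742 0.045     ]
neck [0.48413409 0.36392055 0.045     ]
t 56 [489.21428571 199.03571429] [484 195] [494 203] [ 0.52902341 -0.29332358  0.08      ]
s 59 [179.86440678 274.06779661] [176 269] [183 282] [ 0.52846461 -0.28974776  0.08      ]
hole t (372.6, 232.6) [ 0.46156206 -0.05134245  0.056     ]
hole s (279.5, 246.5) [ 0.46600516 -0.04687721  0.056     ]
(65, 408) [ 0.47456246 -0.02027384  0.056     ]
(190, 392) [ 0.4815739  -0.07379033  0.056     ]
(80, 492) [ 0.43820073 -0.02642447  0.056     ]
(205, 470) [ 0.44777127 -0.07966186  0.056     ]
lid (22, 62) [349.4 157.4]
lid (158, 38) [376.6 152.6]
lid (35, 240) [352. 193.]
lid (163, 225) [377.6 190. ]
```

>>> {"api": "servo_tool", "payload": {
  "delta_pos": [
    [40,-16,-5],
    [40,-16,-5],
    [40,-16,-5],
    [40,-16,-5],
    [40,-16,-5],
    [40,-16,-5],
    [40,-16,-5],
    [40,-16,-5],
    [0,0,0]
  ],
  "delta_rot": [
    [0,0,-0.15],
    [0,0,-0.15],
    [0,0,-0.15],
    [0,0,-0.15],
    [0,0,-0.15],
    [0,0,-0.15],
    [0,0,-0.15],
    [0,0,-0.05],
    [0,0,0]
  ],
  "grip": [1,1,1,1,1,1,1,1,1],
  "newtons": 40
}}

```text
time: 1.27
tcp_pos: [0.483, 0.3938, 0.1749]
eef_rot: [-1.574, -0.001, -1.42]
wrist_force: [-1.2, 0.8, -0.0]
finger_gap: 0.999
```

```bash
python3 - <<'E'
from h import *
import pickle
f=grab_frame("wrist"); cv2.imwrite("pics/w1.png",f["img"]); pickle.dump(f,open("w1.pkl","wb"))
s=read_state();print(s["tcp_pos"],s["eef_rot"],s["qpos"],s["time"])
B=([100,120,60],[125,255,255])
c,st,m=blob(f["img"],*B,(0,0,640,480));print(c,st,cv2.minAreaRect(np.argwhere(m)[:,::-1].astype(np.float32)))
print(onz(f,c,.05),proj(f,s["tcp_pos"]))
E
```

```text
[0.48176166 0.39445853 0.17510349] [-1.57460937e+00 -5.67614461e-04 -1.41836750e+00] [6.10812637e-01 5.27698527e-01 1.49303723e+00 1.30616919e-03
 1.12452781e+00 4.57818984e-01] 1.325
[318.84977376 228.76923077] [ 307  204   24   51 1105] ((318.8000183105469, 229.10000610351562), (50.44221878051758, 22.60797691345215), 86.633544921875)
[0.47787971 0.3904122  0.05      ] [[322.56490256 286.82602218]]
```

View pics/w1.png

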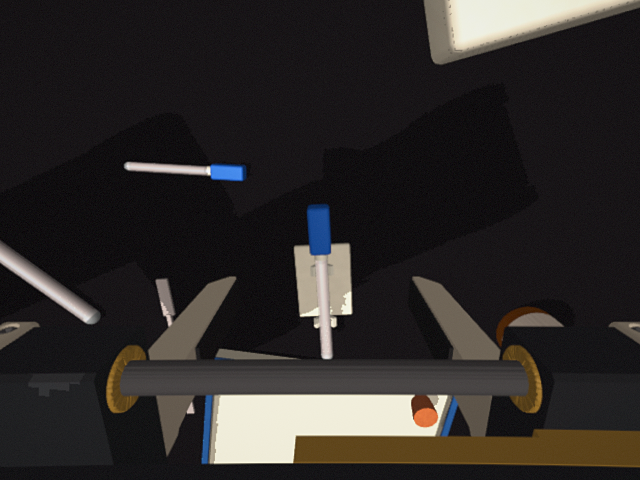

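The wrist view shows the blue head at (319,229), the shaft tip at (327,357) and the rest between them. The small look-alike is at (185,170) and the big one at the left edge.

```bash
python3 - <<'E'
from h import *
import pickle
f=pickle.load(open("w1.pkl","rb"));t=pickle.load(open("top0.pkl","rb"))
print(np.round(f["pose"],3))
h0=onz(f,(318.8,206),.055);h=onz(f,(318.8,229),.053);n=onz(f,(322,256),.046);tip=onz(f,(327,357),.046)
for a in(h0,h,n,tip):print(a)
d=h-tip;print("theta",np.arctan2(-d[0],d[1]), np.linalg.norm(d))
d=h-n;print("theta hn",np.arctan2(-d[0],d[1]))
# top
B=([100,120,60],[125,255,255])
ct,st,mt=blob(t["img"],*B,(150,190,200,250)); hh=onz(t,ct,.052); tp=onz(t,(145+350/4,190+92/4),.045); d=hh-tp
print("top",hh,np.arctan2(-d[0],d[1]),np.linalg.norm(d))
for nm,p in [("stopper",(271,159)),("vial",(419,158)),("bottle",(222,122)),("beaker",(473,127)),("jar",(490,294))]: print(nm,onz(t,p,.03))
E
```

```text
[[ 0.989 -0.144 -0.041  0.471]
 [ 0.15   0.942  0.3    0.476]
 [-0.005 -0.302  0.953  0.342]
 [ 0.     0.     0.     1.   ]]
[0.4746949  0.41243292 0.055     ]
[0.47779549 0.39106961 0.053     ]
[0.48483692 0.36309488 0.046     ]
[0.50678109 0.25209898 0.046     ]
theta 0.20562564365146138 0.14213373726629336
theta hn 0.24658449138619834
top [0.47872234 0.39007494 0.052     ] 0.20081908646479124 0.1395542042278752
stopper [0.63430503 0.17393185 0.03      ]
vial [ 0.63564287 -0.15905652  0.03      ]
bottle [0.72259742 0.28851714 0.03      ]
beaker [ 0.70775341 -0.28189492  0.03      ]
jar [ 0.33362536 -0.30112564  0.03      ]
```

>>> {"api": "servo_tool", "payload": {
  "delta_pos": [
    [-2,0,-30],
    [-2,0,-30],
    [-1,0,-30],
    [0,1,-20],
    [0,0,0],
    [0,0,0]
  ],
  "delta_rot": [
    [-0.05,-0.01,0.016],
    [-0.05,-0.01,0.016],
    [-0.047,-0.01,0.015],
    [0,0,0],
    [0,0,0],
    [0,0,0]
  ],
  "grip": [0.2,0.0,0.0,0.0,0.0,0.0]
}}

```text
time: 2.08
tcp_pos: [0.4728, 0.3985, 0.0646]
eef_rot: [-1.569, -0.151, -1.364]
wrist_force: [-0.2, -0.4, 0.0]
finger_gap: 0.504
```

```bash
python3 - <<'E'
from h import *
import pickle
f=grab_frame("wrist"); cv2.imwrite("pics/w2.png",f["img"]); pickle.dump(f,open("w2.pkl","wb"))
s=read_state();print(s["tcp_pos"],s["eef_rot"],s["finger_gap"],s["time"])
Rt=R.from_euler("xyz",s["eef_rot"]).as_matrix();print(np.round(Rt,3), "grasp pt",s["tcp_pos"]-Rt[:,1]*.0188)
E
```

```text
[0.47283981 0.39839526 0.06459592] [-1.56901743 -0.15122434 -1.36393751] 0.49850688473468 2.125
[[ 0.203  0.033  0.979]
 [-0.968 -0.147  0.206]
 [ 0.151 -0.989  0.002]] grasp pt [0.47222538 0.4011602  0.08318134]
```

View pics/w2.png

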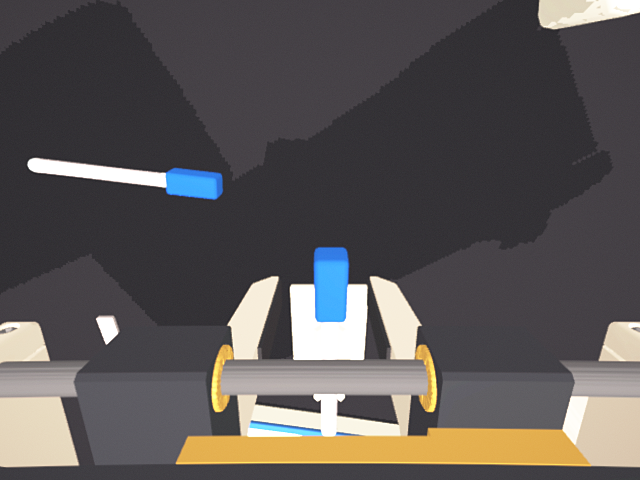

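The head, at (331,285), is just right of the finger centre line at (323), which matches the computed +4 mm in x. I'll go down and grip.

>>> {"api": "servo_tool", "payload": {
  "delta_pos": [
    [2,-2,-13],
    [2,-1,-13],
    [0,0,-12],
    [0,0,0],
    [0,0,0]
  ],
  "delta_rot": [
    [0,0,0],
    [0,0,0],
    [0,0,0],
    [0,0,0],
    [0,0,0]
  ],
  "grip": [0,0,0,0,0]
}}

```text
time: 2.75
tcp_pos: [0.4779, 0.3949, 0.025]
eef_rot: [-1.568, -0.15, -1.365]
wrist_force: [0.5, 0.3, 0.2]
finger_gap: 0.496
```

>>> {"api": "servo_tool", "payload": {
  "delta_pos": [
    [0,0,0],
    [0,0,0],
    [0,0,0],
    [0,0,0],
    [0,0,0],
    [0,0,0]
  ],
  "delta_rot": [
    [0,0,0],
    [0,0,0],
    [0,0,0],
    [0,0,0],
    [0,0,0],
    [0,0,0]
  ],
  "grip": [-0.6,-0.8,-1,-1,-1,-1],
  "newtons": 40
}}

```text
time: 3.5
tcp_pos: [0.478, 0.3953, 0.0259]
eef_rot: [-1.567, -0.149, -1.365]
wrist_force: [-0.1, 0.2, -0.4]
finger_gap: 0.212
```

```bash
python3 - <<'E'
from h import *
import pickle
s=read_state();print(s["tcp_pos"],s["eef_rot"],s["finger_gap"],s["time"],s["wrist_force"])
# clamp boss measurement in top image
t=pickle.load(open("top0.pkl","rb"))
im=t["img"]
for row in range(222,244): print(row,[int(v) for v in im[row,352:392].mean(axis=1)])
E
```

```text
[0.47799555 0.39527154 0.02586863] [-1.56673155 -0.14948857 -1.36541833] 0.21154942048037254 3.5 [-0.14643001  0.23023222 -0.35235023]
222 [241, 239, 219, 160, 127, 141, 131, 86, 44, 24, 20, 20, 19, 20, 21, 20, 19, 19, 18, 21, 21, 23, 23, 25, 27, 31, 38, 54, 100, 162, 216, 235, 239, 241, 241, 241, 241, 241, 241, 241]
223 [241, 238, 220, 166, 128, 139, 130, 89, 45, 24, 23, 19, 21, 20, 24, 22, 24, 25, 30, 33, 35, 43, 50, 55, 61, 69, 77, 90, 112, 152, 196, 222, 233, 239, 241, 241, 241, 242, 241, 241]
224 [241, 234, 213, 165, 126, 131, 130, 92, 52, 30, 21, 26, 26, 30, 32, 39, 47, 52, 58, 68, 78, 86, 95, 102, 111, 123, 127, 134, 142, 152, 172, 193, 223, 238, 241, 241, 241, 241, 241, 241]
225 [240, 229, 203, 165, 125, 124, 127, 101, 69, 44, 41, 48, 55, 60, 69, 79, 91, 96, 106, 118, 128, 134, 139, 143, 148, 155, 159, 159, 159, 161, 163, 178, 213, 236, 240, 241, 241, 241, 241, 241]
226 [240, 232, 209, 177, 134, 113, 116, 108, 91, 84, 87, 95, 105, 111, 120, 130, 136, 139, 145, 151, 155, 158, 159, 162, 161, 163, 164, 164, 165, 164, 165, 174, 206, 233, 240, 241, 241, 242, 241, 242]
227 [241, 23
[... 2713 characters left out ...]
38, 134, 128, 116, 107, 98, 92, 83, 79, 80, 81, 83, 90, 98, 107, 129, 172, 220, 237, 241, 241, 242, 242, 241]
241 [242, 242, 242, 242, 239, 223, 173, 114, 93, 118, 137, 135, 127, 115, 107, 100, 92, 87, 79, 79, 80, 81, 83, 91, 104, 120, 131, 146, 166, 180, 187, 202, 223, 236, 241, 242, 241, 242, 242, 241]
242 [242, 242, 242, 242, 239, 226, 188, 133, 85, 87, 95, 91, 82, 79, 79, 81, 83, 88, 99, 106, 119, 131, 143, 166, 185, 196, 205, 215, 226, 233, 235, 237, 239, 241, 242, 241, 242, 242, 241, 241]
243 [242, 242, 242, 242, 240, 234, 216, 166, 100, 79, 82, 84, 92, 106, 120, 130, 145, 165, 180, 187, 197, 204, 215, 228, 234, 236, 238, 238, 240, 241, 241, 241, 241, 241, 242, 241, 241, 242, 241, 242]
```

>>> {"api": "servo_tool", "payload": {
  "delta_pos": [
    [0,0,8],
    [0,0,15],
    [0,0,25],
    [0,0,30],
    [0,0,25],
    [0,0,0]
  ],
  "delta_rot": [
    [0,0,0],
    [0,0,0],
    [0,0,0],
    [0,0,0],
    [0,0,0],
    [0,0,0]
  ],
  "grip": [-1,-1,-1,-1,-1,-1]
}}

```text
time: 4.25
tcp_pos: [0.4785, 0.3958, 0.1368]
eef_rot: [-1.563, -0.147, -1.366]
wrist_force: [-0.1, -0.4, -0.7]
finger_gap: 0.213
```

```bash
python3 - <<'E'
from h import *
import pickle
t=pickle.load(open("top0.pkl","rb"));g=pickle.load(open("scene0.pkl","rb"))
for a,b in [((361,226),(379,223)),((362,241.4),(382,237.9))]:
    A=onz(t,a,.056);B=onz(t,b,.056);d=A-B;print(A,B,np.arctan2(-d[0],d[1]))
im=255-t["img"].mean(axis=2);w=np.clip(im[227:238,367:378]-100,0,None);yy,xx=np.mgrid[227:238,367:378]
c=((w*xx).sum()/w.sum(),(w*yy).sum()/w.sum());print(c,onz(t,c,.056))
gi=g["img"].mean(axis=2);print(gi[238:258,268:294].astype(int))
f=grab_frame("scene"); cv2.imwrite("pics/s1.png",f["img"]);
f=grab_frame("top"); cv2.imwrite("pics/t1.png",f["img"]); pickle.dump(f,open("t1.pkl","wb"))
E
```

```text
[ 0.47587471 -0.02670215  0.056     ] [ 0.48244042 -0.0652582   0.056     ] 0.16867187508967071
[ 0.44251192 -0.0285847   0.056     ] [ 0.45012999 -0.07120146  0.056     ] 0.17688911687092956
(np.float64(372.28374233128835), np.float64(232.32764570552152)) [ 0.46215144 -0.05067488  0.056     ]
[[160 164 164 175 184 190 195 196 196 194 196 195 198 202 212 215 214 215
  216 217 221 223 222 225 224 223]
 [188 192 196 203 213 214 216 216 217 216 217 217 215 217 216 216 212 207
  201 203 211 221 225 226 225 224]
 [212 217 217 219 223 225 224 224 223 222 221 218 212 208 205 197 188 180
  174 175 193 216 223 224 227 226]
 [221 223 223 225 223 222 221 222 218 213 209 201 191 180 174 166 160 155
  151 154 176 205 220 226 224 226]
 [225 224 223 221 216 214 208 202 201 190 180 171 163 158 153 150 149 149
  145 149 161 188 215 226 226 226]
 [221 215 212 207 199 191 182 174 163 161 153 151 147 145 148 150 145 148
  146 148 154 175 207 221 224 226]
 [204 196 187 176 172 162 159 153 147 143 135 133 135 141 144 148 150 148
  148 148 149 161 192 215 224 223]
 [173 166 161 157 153 150 148 146 140 130 
[... 675 characters left out ...]
96  96  93
   88  83  78  82  87 118 175 214]
 [126 112 127 139 141 138 134 127 124 120 113 104  97  91  89  86  81  78
   80  74  73  75  82 117 172 212]
 [132 103 111 127 124 122 111 108 101 100  93  89  84  80  80  77  73  73
   72  70  67  74  80 116 173 211]
 [138 103 100 109 108 100  95  87  84  82  81  77  74  75  72  72  72  70
   69  69  69  68  79 111 167 210]
 [147 102  92  98  92  88  82  79  74  73  70  72  69  68  71  71  69  71
   68  72  69  70  75 102 151 201]
 [155 104  92  92  91  87  77  70  72  74  68  70  71  69  69  71  69  73
   72  71  72  73  73  89 130 186]
 [158 108  92  94  93  87  80  72  70  71  67  67  69  70  69  69  73  72
   74  73  76  81  82  91 121 171]]
```

View pics/s1.png

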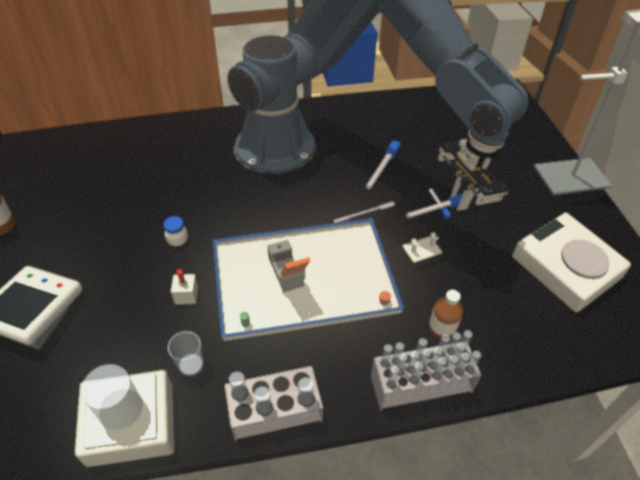

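>>> {"api": "servo_tool", "payload": {
  "delta_pos": [
    [0,-15,0],
    [0,-30,0],
    [0,-40,0],
    [0,-45,0],
    [0,-45,0],
    [0,-45,0],
    [0,-45,0],
    [0,-40,0],
    [0,-35,0],
    [0,-20,0],
    [0,-10,0],
    [0,0,0]
  ],
  "delta_rot": [
    [0,0,0],
    [0,0,0],
    [0,0,-0.01],
    [0,0,-0.01],
    [0,0,-0.01],
    [0,0,0],
    [0,0,0],
    [0,0,0],
    [0,0,0],
    [0,0,0],
    [0,0,0],
    [0,0,0]
  ],
  "grip": [-1,-1,-1,-1,-1,-1,-1,-1,-1,-1,-1,-1]
}}

```text
time: 5.85
tcp_pos: [0.4667, 0.0043, 0.1236]
eef_rot: [-1.586, -0.153, -1.396]
wrist_force: [-0.6, 0.1, -0.4]
finger_gap: 0.213
```

```bash
python3 - <<'E'
from h import *
import pickle
for n in ["wrist","top","scene"]:
    f=grab_frame(n); cv2.imwrite(f"pics/{n}3.png",f["img"]); pickle.dump(f,open(f"{n}3.pkl","wb"))
s=read_state();print(s["tcp_pos"],s["eef_rot"],s["finger_gap"],s["time"])
f=pickle.load(open("top3.pkl","rb"))
a=cv2.resize(f["img"][140:260,300:420],None,fx=5,fy=5,interpolation=cv2.INTER_CUBIC);cv2.imwrite("pics/t3c.png",a)
E
```

```text
[0.46704507 0.00525314 0.1238575 ] [-1.58523533 -0.15261548 -1.39403951] 0.21041801588092887 6.0
```

View pics/wrist3.png

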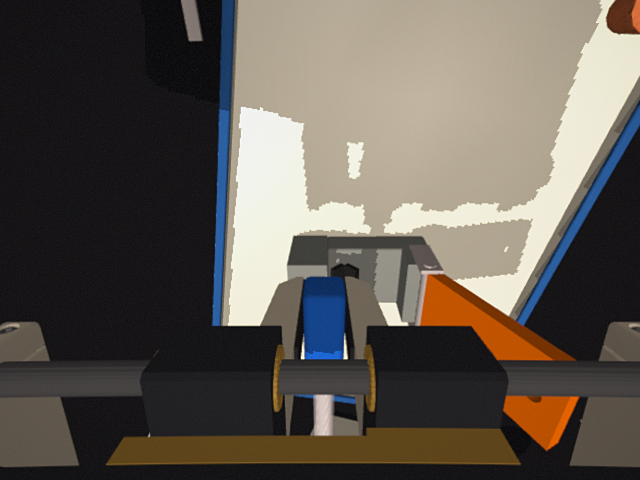

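View pics/t3c.png

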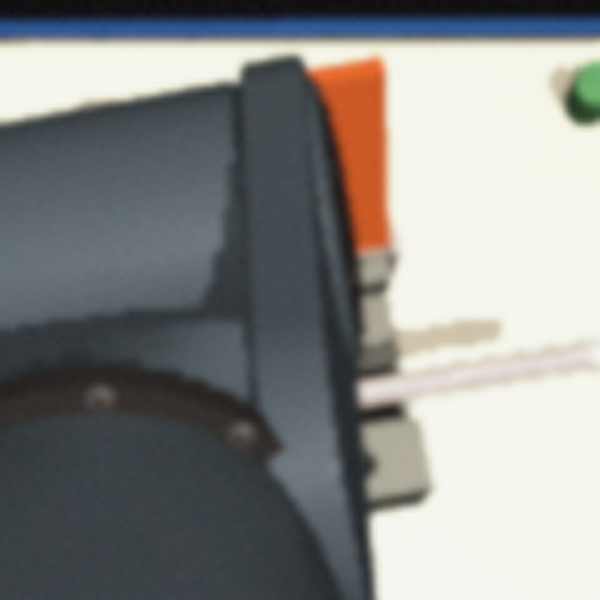

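View pics/scene3.png

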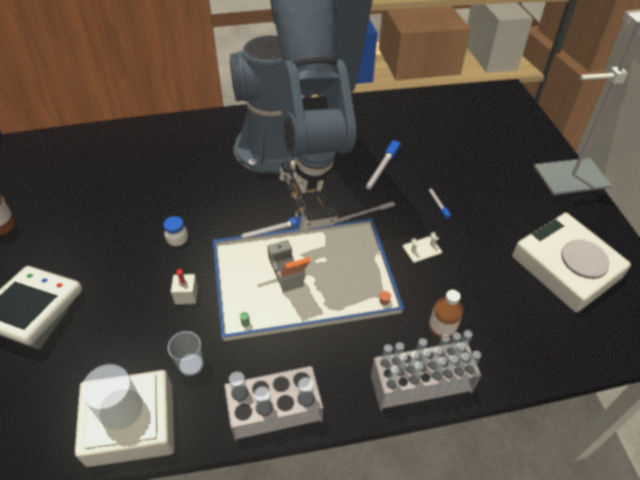

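```bash
python3 - <<'E'
from h import *
import pickle
f=pickle.load(open("wrist3.pkl","rb"))
im=f["img"][225:345,270:460]
a=cv2.resize(im,None,fx=4,fy=4,interpolation=cv2.INTER_CUBIC);a=cv2.convertScaleAbs(a,alpha=1.6,beta=20);cv2.imwrite("pics/w3c.png",a)
# predicted points for H=(.462,-.0507), theta .172
th=.172;H=np.array([.462,-.0507,.056]);X=np.array([np.cos(th),np.sin(th),0]);Y=np.array([-np.sin(th),np.cos(th),0]);S=H+.0295*X
P={"bossFL":S-.045*X+.028*Y,"bossBL":S-.014*X+.028*Y,"hbF":S+.048*X+.028*Y,"hbB":S+.072*X+.028*Y}
for k,v in P.items(): print(k,v,proj(f,v))
for s in(-8.5,8.5): print("mouth",proj(f,S+s*X+.022*Y-[0,0,.002]))
E
```

```text
bossFL [ 0.44193642 -0.02576603  0.056     ] [[287.37732432 263.79744761]]
bossBL [ 0.472479   -0.02046028  0.056     ] [[327.79191024 264.15471205]]
hbF [ 0.53356415 -0.00984878  0.056     ] [[409.14546709 264.9266245 ]]
hbB [ 0.55721002 -0.00574111  0.056     ] [[440.93061402 265.24717236]]
mouth [[-84786.23406656   -168.24596152]]
mouth [[1694250.88844268   18614.93586675]]
```

View pics/w3c.png

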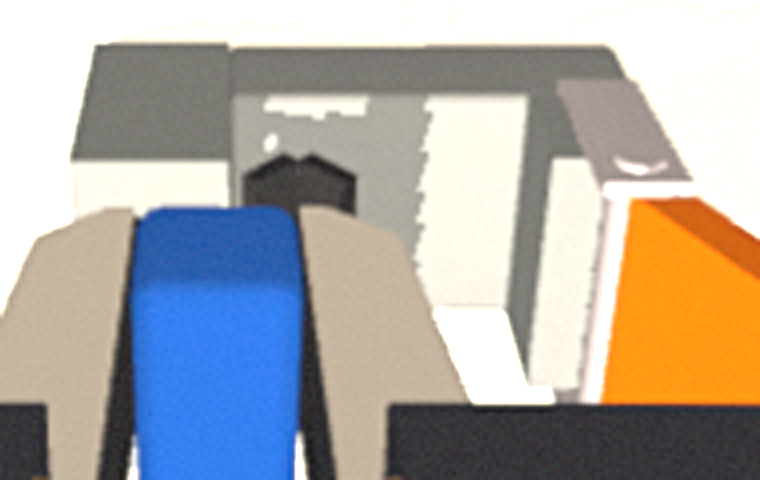

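```bash
python3 - <<'E'
from h import *
import pickle
f=pickle.load(open("wrist3.pkl","rb"));s=read_state()
Rt=R.from_euler("xyz",[-1.586,-.153,-1.396]).as_matrix();print(np.round(Rt,3))
tcp=np.array([.4667,.0043,.1236]);G=tcp-.0188*Rt[:,1]
th=-1.396+np.pi/2;Y=np.array([-np.sin(th),np.cos(th),0])
for dz in(.01,-.01):print(proj(f,G+.015*Y+[0,0,dz]))
th=.172;H=np.array([.462,-.0507,.054]);X=np.array([np.cos(th),np.sin(th),0]);Y=np.array([-np.sin(th),np.cos(th),0]);S=H+.0295*X
for q in(-.0085,.0085): print("mouth",proj(f,S+q*X+.022*Y))
print(S, "TCP target", S+.065*Y+.0188*Rt[:,1]) 
t=pickle.load(open("top3.pkl","rb"))
print("tip top pix pred",proj(t,G-.150*np.array([-np.sin(.175),np.cos(.175),0])))
cv2.imwrite("pics/t3d.png",cv2.resize(t["img"][195:235,370:450],None,fx=8,fy=8))
E
```

```text
[[ 0.172  0.012  0.985]
 [-0.973 -0.153  0.172]
 [ 0.152 -0.988 -0.015]]
[[324.47592379 292.33833038]]
[[325.04866   268.7349383]]
mouth [[334.82132365 269.50862931]]
mouth [[356.67934981 269.7167182 ]]
[ 0.49106471 -0.04565098  0.054     ] TCP target [0.48015651 0.015519   0.03542176]
tip top pix pred [[421.53792159 209.80697627]]
```

View pics/t3d.png

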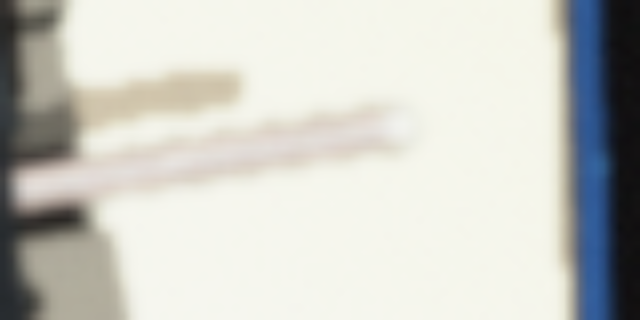

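>>> {"api": "servo_tool", "payload": {
  "delta_pos": [
    [4,4,-10],
    [4,4,-18],
    [4,3,-18],
    [1,1,-14],
    [0,0,0],
    [0,0,0]
  ],
  "delta_rot": [
    [0,0,0],
    [0,0,0],
    [0,0,0],
    [0,0,0],
    [0,0,0],
    [0,0,0]
  ],
  "grip": [-1,-1,-1,-1,-1,-1]
}}

```text
time: 6.75
tcp_pos: [0.481, 0.0208, 0.0601]
eef_rot: [-1.585, -0.152, -1.39]
wrist_force: [1.2, -0.5, 1.1]
finger_gap: 0.211
```

```bash
cat > look.py <<'E'
from h import *
import pickle,sys
tag=sys.argv[1]
F={}
for n in sys.argv[2:]:
    F[n]=grab_frame(n); cv2.imwrite(f"pics/{n}{tag}.png",F[n]["img"]); pickle.dump(F[n],open(f"{n}{tag}.pkl","wb"))
s=read_state();print(np.round(s["tcp_pos"],4),np.round(s["eef_rot"],3),np.round(s["wrist_force"],1),round(s["finger_gap"],3),s["time"],np.round(s["qpos"],2))
if "top" in F: cv2.imwrite(f"pics/t{tag}c.png",cv2.resize(F["top"]["img"][145:260,320:450],None,fx=5,fy=5,interpolation=cv2.INTER_CUBIC))
if "scene" in F: cv2.imwrite(f"pics/s{tag}c.png",cv2.resize(F["scene"]["img"][200:320,220:340],None,fx=5,fy=5,interpolation=cv2.INTER_CUBIC))
E
python3 look.py 4 wrist top scene
```

```text
[0.4811 0.0207 0.0604] [-1.584 -0.152 -1.39 ] [ 0.6  0.8 -0.3] 0.217 6.9 [ 0.03  0.48  1.95 -0.23  0.72  0.03]
```

View pics/wrist4.png

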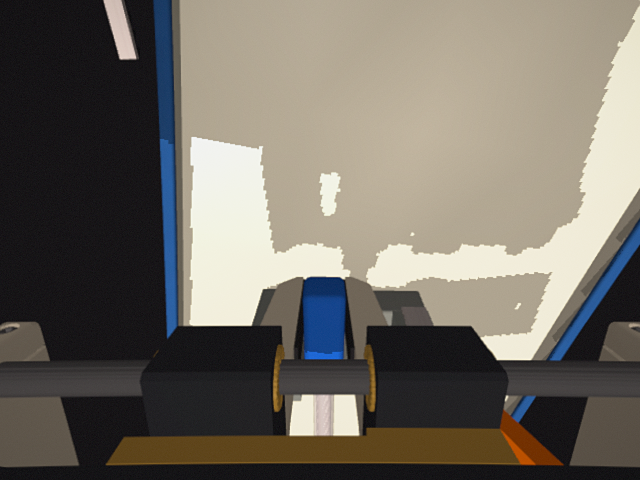

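View pics/t4c.png

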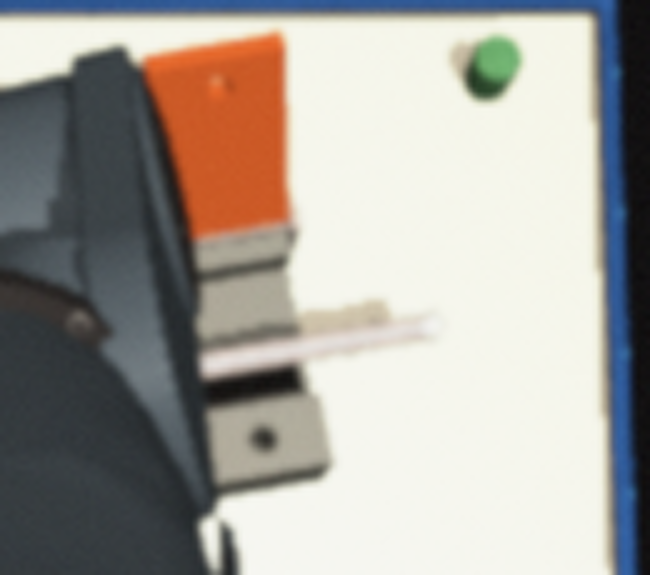

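View pics/s4c.png

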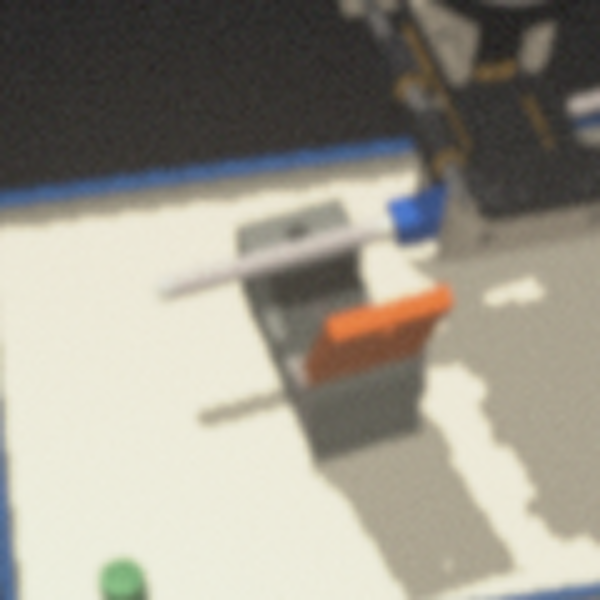

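```bash
python3 - <<'E'
from h import *
import pickle
t=pickle.load(open("top4.pkl","rb"));g=pickle.load(open("scene4.pkl","rb"))
th=.172;X=np.array([np.cos(th),np.sin(th),0]);Y=np.array([-np.sin(th),np.cos(th),0]);S=np.array([.4911,-.0456,.054])
ax=onz(t,(320+436/5,145+325/5),.079);a0=onz(t,(320+210/5,145+361/5),.079)
d=a0-ax;print("tip",ax,"theta",np.arctan2(-d[0],d[1]),"along Y rel S",(ax-S)@Y,"X off tip",(ax-S)@X,"X off at a0",(a0-S)@X,(a0-S)@Y)
print("tri tip",tri([t,g],[(320+436/5,145+325/5),(220+163/5,200+290/5)]))
tcp=np.array([.4811,.0207,.0604]);Rt=R.from_euler("xyz",[-1.584,-.152,-1.39]).as_matrix();G=tcp-.0188*Rt[:,1];print("G",G,(G-S)@Y,(G-S)@X)
# neck (head start, s=35) in scene
p=(220+395/5,200+222/5);o=onz(g,p,.079);print("neck scene",o,(o-S)@Y); p=(220+163/5,200+290/5);o=onz(g,p,.079);print("tip scene",o,(o-S)@Y)
E
```

```text
tip [ 0.5059095  -0.12244806  0.079     ] theta 0.16129534625505473 along Y rel S -0.07824881945865621 X off tip 0.0014381861179670276 X off at a0 0.0024662634981102646 0.017787739531654117
tri tip [ 0.5068788  -0.11988278  0.07634684]
G [0.48083236 0.0235446  0.07898162] 0.06988167178456015 0.0017181864926775418
neck scene [ 0.48758152 -0.00110235  0.079     ] 0.044443259278175995
tip scene [ 0.50985127 -0.11699697  0.079     ] -0.07355280317780769
```

>>> {"api": "servo_tool", "payload": {
  "delta_pos": [
    [-1,-3,0],
    [0,-2,-5],
    [0,0,-7],
    [0,0,-5],
    [0,0,0],
    [0,0,0]
  ],
  "delta_rot": [
    [0,0,-0.005],
    [0,0,0],
    [0,0,0],
    [0,0,0],
    [0,0,0],
    [0,0,0]
  ],
  "grip": [-1,-1,-1,-1,-1,-1]
}}

```text
time: 7.65
tcp_pos: [0.4801, 0.0151, 0.0426]
eef_rot: [-1.584, -0.153, -1.396]
wrist_force: [1.1, -0.4, -0.7]
finger_gap: 0.215
```

```bash
python3 look.py 5 top scene
```

```text
[0.4802 0.0151 0.0427] [-1.584 -0.153 -1.396] [-0.  -0.3 -1.5] 0.216 7.75 [ 0.02  0.51  1.96 -0.25  0.68  0.04]
```

View pics/t5c.png

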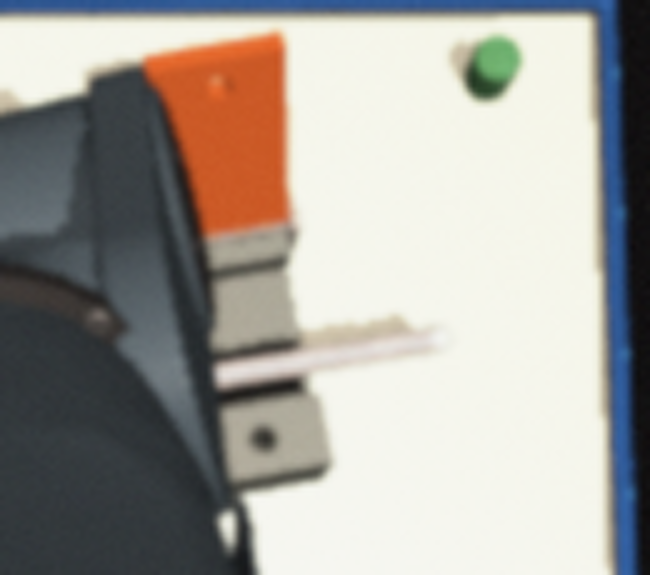

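View pics/s5c.png

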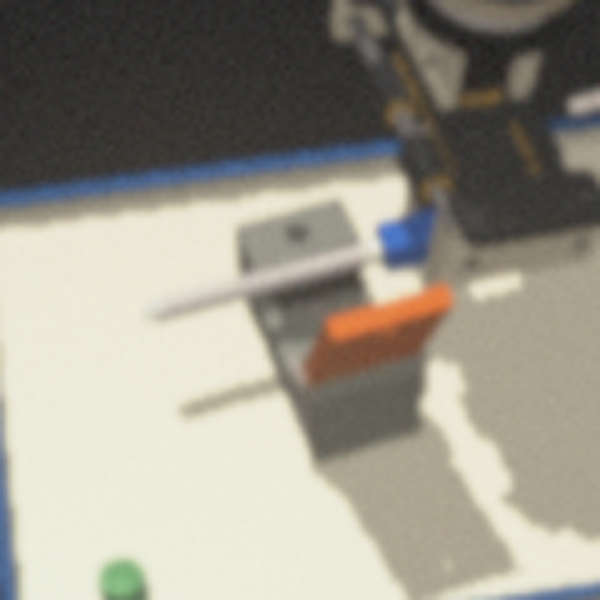

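```bash
python3 - <<'E'
from h import *
import pickle
t=pickle.load(open("top5.pkl","rb"));g=pickle.load(open("scene5.pkl","rb"))
th=.172;X=np.array([np.cos(th),np.sin(th),0]);Y=np.array([-np.sin(th),np.cos(th),0]);S=np.array([.4911,-.0456,.054])
z=.0427+.019
def rep(n,F,p,z):
    o=onz(F,p,z);print(n,np.round(o,4),"X %.1f Y %.1f"%((o-S)@X*1e3,(o-S)@Y*1e3))
c=lambda x,y:(320+x/5,145+y/5); s=lambda x,y:(220+x/5,200+y/5)
rep("tip top",t,c(447,338),z); rep("shaft",t,c(222,374),z)
rep("tip sc",g,s(152,314),z); rep("neck sc",g,s(382,252),z)
rep("boss -y near",g,s(238,231),.056);rep("boss +y near",g,s(345,203),.056);rep("boss +y far",g,s(362,243),.056); rep("hole sc",g,s(298,232),.056)
rep("boss -y front top",t,c(330,468),.056);rep("boss -y back top",t,c(317,396),.056)
E
```

```text
tip top [ 0.504  -0.1297  0.0617] X -1.7 Y -85.1
shaft [ 0.4883 -0.0337  0.0617] X -0.7 Y 12.2
tip sc [ 0.5094 -0.1237  0.0617] X 4.7 Y -80.0
neck sc [ 0.4908 -0.0084  0.0617] X 6.1 Y 36.7
boss -y near [ 0.4597 -0.0758  0.056 ] X -36.1 Y -24.4
boss +y near [ 0.451  -0.0207  0.056 ] X -35.2 Y 31.4
boss +y far [ 0.4785 -0.0165  0.056 ] X -7.4 Y 30.8
hole sc [ 0.4657 -0.0466  0.056 ] X -25.2 Y 3.4
boss -y front top [ 0.4486 -0.0797  0.056 ] X -47.7 Y -26.3
boss -y back top [ 0.4798 -0.0746  0.056 ] X -16.1 Y -26.7
```

>>> {"api": "servo_tool", "payload": {
  "delta_pos": [
    [0,0,-3],
    [0,0,-3],
    [0,0,-1],
    [0,0,0],
    [0,0,0]
  ],
  "delta_rot": [
    [0,0,0],
    [0,0,0],
    [0,0,0],
    [0,0,0],
    [0,0,0]
  ],
  "grip": [-1,-1,-1,-1,-1]
}}

```text
time: 8.38
tcp_pos: [0.4803, 0.0152, 0.0354]
eef_rot: [-1.583, -0.153, -1.396]
wrist_force: [0.1, 0.0, -0.4]
finger_gap: 0.215
```

```bash
python3 look.py 6 top scene
```

```text
[0.4803 0.0151 0.0354] [-1.583 -0.153 -1.396] [ 0.1 -0.7 -0.8] 0.21 8.475 [ 0.02  0.52  1.96 -0.25  0.66  0.05]
```

View pics/s6c.png

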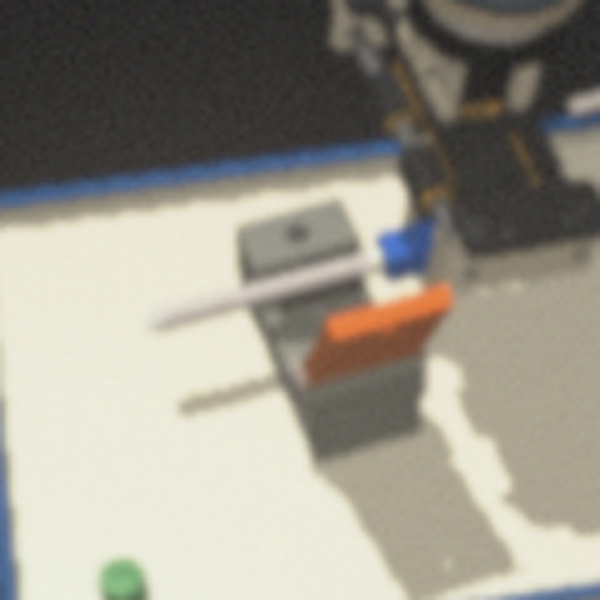

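View pics/t6c.png

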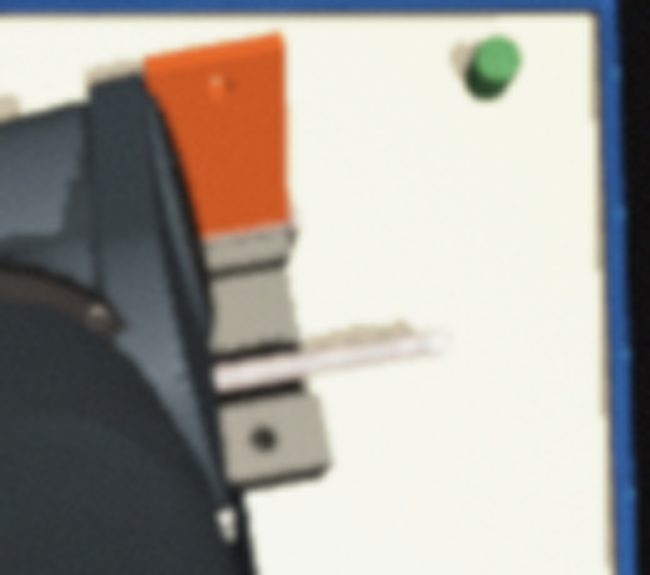

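>>> {"api": "servo_tool", "payload": {
  "delta_pos": [
    [0,0,-1],
    [0,0,0],
    [0,0,0]
  ],
  "delta_rot": [
    [0,0,0],
    [0,0,0],
    [0,0,0]
  ],
  "grip": [-1,-1,-1]
}}

```text
time: 8.85
tcp_pos: [0.4804, 0.0151, 0.0344]
eef_rot: [-1.583, -0.153, -1.396]
wrist_force: [-0.9, 0.3, 0.0]
finger_gap: 0.213
```

```bash
python3 -c "
from h import *
s=read_state();print(s['tcp_pos'],s['wrist_force'],s['torque'])"
```

```text
[0.48038541 0.0151305  0.03443675] [-0.86181895  0.28267692  0.016765  ] [0.05123183 0.09680258 0.01893461]
```

>>> {"api": "servo_tool", "payload": {
  "delta_pos": [
    [0,0,-1],
    [0,0,0],
    [0,0,0]
  ],
  "delta_rot": [
    [0,0,0],
    [0,0,0],
    [0,0,0]
  ],
  "grip": [-1,-1,-1]
}}

```text
time: 9.22
tcp_pos: [0.4804, 0.0152, 0.0336]
eef_rot: [-1.583, -0.153, -1.396]
wrist_force: [-0.9, 0.7, 0.7]
finger_gap: 0.213
```

```bash
python3 look.py 7 scene; python3 - <<'E'
from h import *
import pickle
a=pickle.load(open("scene7.pkl","rb"))["img"][220:290,240:320]
cv2.imwrite("pics/s7d.png",cv2.resize(a,None,fx=9,fy=8,interpolation=cv2.INTER_CUBIC))
E
```

```text
[0.4804 0.0152 0.0335] [-1.583 -0.153 -1.396] [-0.5  0.2  1.3] 0.213 9.275 [ 0.02  0.52  1.96 -0.25  0.66  0.05]
```

View pics/s7d.png

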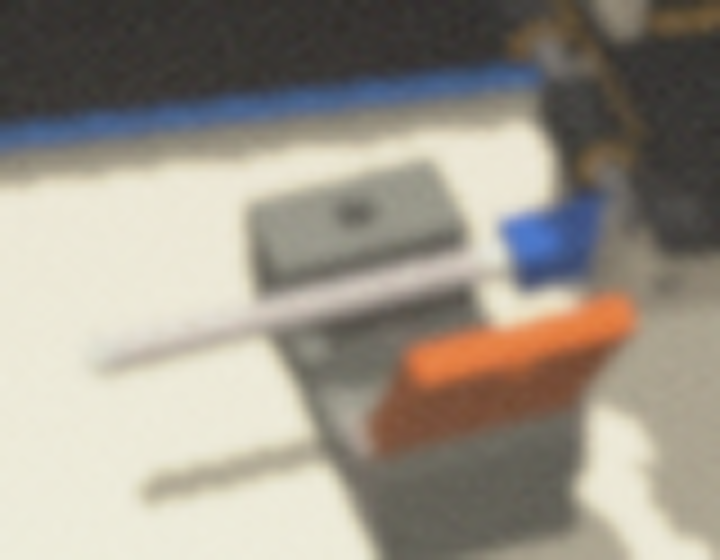

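>>> {"api": "servo_tool", "payload": {
  "delta_pos": [
    [0,0,-1],
    [0,0,0],
    [0,0,0],
    [0,0,0]
  ],
  "delta_rot": [
    [0,0,0],
    [0,0,0],
    [0,0,0],
    [0,0,0]
  ],
  "grip": [-1,-1,-1,-1]
}}

```text
time: 9.78
tcp_pos: [0.4805, 0.0152, 0.0327]
eef_rot: [-1.583, -0.153, -1.396]
wrist_force: [-2.3, 0.9, 2.6]
finger_gap: 0.209
```

```bash
python3 -c "
from h import *
s=read_state();print(s['tcp_pos'],s['wrist_force'],s['torque'])"
```

```text
[0.48047503 0.01516674 0.03271181] [-2.27394555  0.86726729  2.5962134 ] [-0.07723124  0.24749011 -0.12052919]
```

>>> {"api": "servo_tool", "payload": {
  "delta_pos": [
    [-1,0,0],
    [0,0,0],
    [0,0,0],
    [0,0,0]
  ],
  "delta_rot": [
    [0,0,0],
    [0,0,0],
    [0,0,0],
    [0,0,0]
  ],
  "grip": [-1,-1,-1,-1]
}}

```text
time: 10.28
tcp_pos: [0.4802, 0.0151, 0.0329]
eef_rot: [-1.581, -0.153, -1.396]
wrist_force: [0.2, -0.2, 2.7]
finger_gap: 0.212
```

```bash
python3 -c "
from h import *
s=read_state();print(s['tcp_pos'],s['wrist_force'],s['torque'])"
```

```text
[0.48020777 0.01513043 0.03294248] [ 0.17095593 -0.19882219  2.65774829] [-0.09791103 -0.02355779  0.07081534]
```

>>> {"api": "servo_tool", "payload": {
  "delta_pos": [
    [0,0,0],
    [0,0,0],
    [0,0,0],
    [0,0,0],
    [0,0,0],
    [0,0,0]
  ],
  "delta_rot": [
    [0,0,0],
    [0,0,0],
    [0,0,0],
    [0,0,0],
    [0,0,0],
    [0,0,0]
  ],
  "grip": [-0.5,-0.45,-0.35,-0.2,0.0,0.0]
}}

```text
time: 11.02
tcp_pos: [0.4795, 0.0151, 0.0324]
eef_rot: [-1.583, -0.153, -1.396]
wrist_force: [-0.1, 0.2, 0.3]
finger_gap: 0.491
```

```bash
python3 look.py 8 wrist
```

```text
[0.4795 0.0151 0.0324] [-1.582 -0.153 -1.396] [ 0.1 -0.2  0.2] 0.5 11.075 [ 0.02  0.53  1.97 -0.25  0.65  0.05]
```

View pics/wrist8.png

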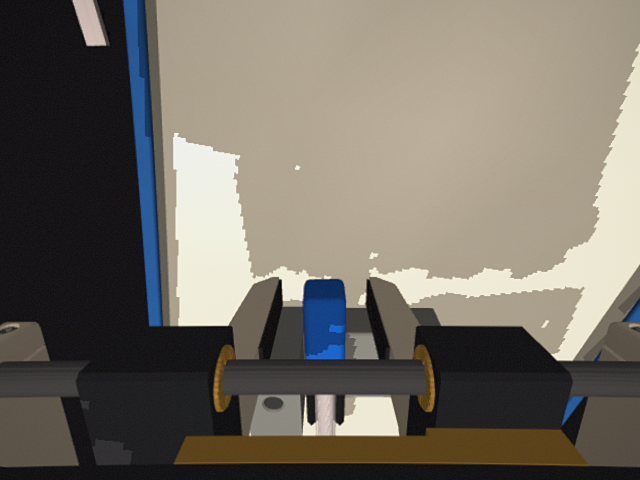

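The electrode rests level in the saddle, with the head centred at (324,320) between the open jaws and black saddle visible on both sides of the shaft. I'll retreat straight up along the tool.

>>> {"api": "servo_tool", "payload": {
  "delta_pos": [
    [0,1,8],
    [0,3,20],
    [0,5,35],
    [0,6,45],
    [0,0,40],
    [0,0,30],
    [0,0,0]
  ],
  "delta_rot": [
    [0,0,0],
    [0,0,0],
    [0,0,0],
    [0,0,0.1],
    [0,0,0.18],
    [0,0,0.18],
    [0,0,0.18]
  ],
  "grip": [0,0,0,0,0,0,0]
}}

```text
time: 11.95
tcp_pos: [0.4788, 0.0314, 0.2195]
eef_rot: [-1.582, -0.156, -0.737]
wrist_force: [-0.1, 0.5, 1.6]
finger_gap: 0.5
```

```bash
python3 look.py 9 top scene; python3 - <<'E'
from h import *
import pickle
t=pickle.load(open("top0.pkl","rb"));g=pickle.load(open("scene0.pkl","rb"))
th=.172;X=np.array([np.cos(th),np.sin(th),0]);S=np.array([.4911,-.0456,.004]);Z=np.array([0,0,1.])
Hg=S+.062*X+.057*Z;print("hinge",Hg)
for phi in np.arange(1.8,2.15,.05):
    u=-np.cos(phi)*X+np.sin(phi)*Z;n=np.sin(phi)*X+np.cos(phi)*Z
    print(round(phi,2),proj(t,np.array([Hg+.107*u+.005*n,Hg+.107*u-.005*n,Hg+.091*u-.005*n])).round(1).tolist(),proj(g,np.array([Hg+.107*u+.005*n,Hg+.107*u-.005*n])).round(1).tolist())
E
```

```text
[0.4777 0.0311 0.2177] [-1.584 -0.154 -0.74 ] [-0.6  0.  -0.3] 0.499 12.05 [ 0.04  0.18  1.89 -0.14  0.97 -0.72]
hinge [ 0.55218515 -0.0349885   0.061     ]
1.8 [[365.3, 163.1], [366.3, 167.5], [366.1, 171.6]] [[292.5, 252.5], [291.1, 248.7]]
1.85 [[364.8, 160.9], [365.8, 165.1], [365.7, 169.6]] [[293.3, 254.7], [291.8, 250.7]]
1.9 [[364.3, 158.7], [365.3, 162.8], [365.2, 167.7]] [[294.1, 256.9], [292.6, 252.8]]
1.95 [[363.8, 156.7], [364.7, 160.6], [364.8, 165.8]] [[294.8, 259.1], [293.4, 255.0]]
2.0 [[363.3, 154.8], [364.2, 158.5], [364.4, 164.0]] [[295.6, 261.4], [294.2, 257.2]]
2.05 [[362.8, 152.9], [363.7, 156.4], [363.9, 162.3]] [[296.3, 263.7], [294.9, 259.4]]
2.1 [[362.3, 151.2], [363.2, 154.5], [363.5, 160.6]] [[297.0, 266.0], [295.7, 261.7]]
```

View pics/s9c.png

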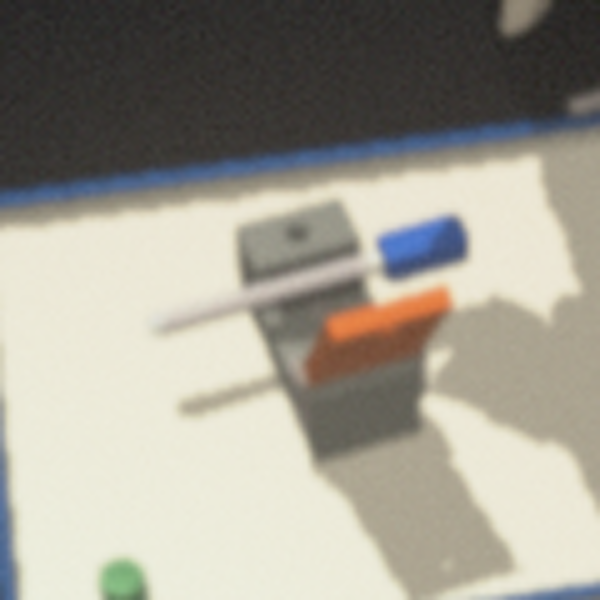

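View pics/t9c.png

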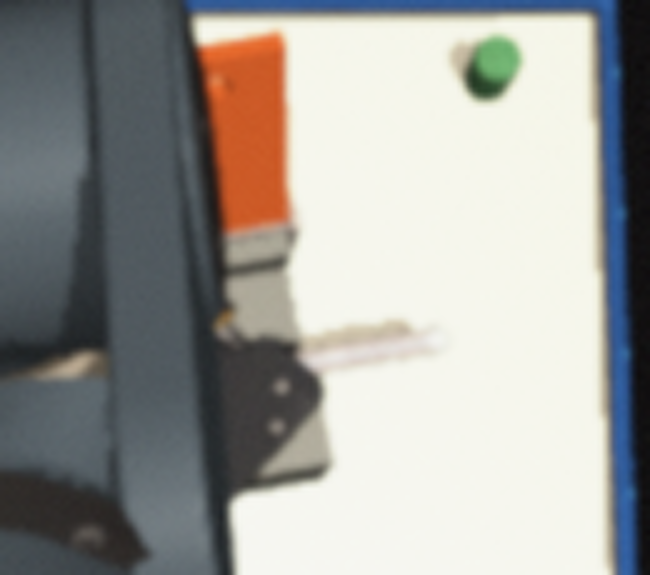

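```bash
python3 - <<'E'
from h import *
import pickle
t=pickle.load(open("top9.pkl","rb"));g=pickle.load(open("scene9.pkl","rb"))
th=.172;X=np.array([np.cos(th),np.sin(th),0]);Y=np.array([-np.sin(th),np.cos(th),0]);S=np.array([.4911,-.0456,.054])
B=([100,120,60],[125,255,255])
c,st,m=blob(g["img"],*B,(285,235,325,270));print(c,st)
def rep(n,F,p,z):
    o=onz(F,p,z);print(n,np.round(o,4),"X %.1f Y %.1f"%((o-S)@X*1e3,(o-S)@Y*1e3))
s=lambda x,y:(220+x/5,200+y/5)
rep("head centroid",g,c,.054)
g0=pickle.load(open("scene0.pkl","rb"));c0,_,_=blob(g0["img"],*B,(430,210,470,250));o=onz(g0,c0,.045);print("orig head in scene",o)
rep("tip",g,s(155,326),.054);rep("neck",g,s(381,265),.054);rep("hole",g,s(298,232),.056)
rep("tip top",t,(320+447/5,145+339/5),.054)
Hg=np.array([.5522,-.035,.061])
tcp=read_state()["tcp_pos"]
for phi in [2.05,1.8,1.57,1.4,1.2,1.0,.8,.6,.4,.25,.12,.05,0.02]:
    r=.08
    p=Hg+r*(-np.cos(phi)*X+np.sin(phi)*np.array([0,0,1]))+.005*(np.sin(phi)*X+np.cos(phi)*np.array([0,0,1]))+.0075*X
    print(phi,np.round(p*1e3,1))
E
```

```text
[303.625 248.325] [297 245  15   8  80]
head centroid [0.481  0.0112 0.054 ] X -0.2 Y 57.7
orig head in scene [0.47821529 0.39649685 0.045     ]
tip [ 0.5108 -0.123   0.054 ] X 6.1 Y -79.6
neck [ 0.4926 -0.0093  0.054 ] X 7.6 Y 35.5
hole [ 0.4657 -0.0466  0.056 ] X -25.2 Y 3.4
tip top [ 0.5052 -0.1309  0.054 ] X -0.7 Y -86.5
2.05 [600.3 -26.6 129.7]
1.8 [582.3 -29.8 137.8]
1.57 [564.5 -32.9 141. ]
1.4 [551.  -35.2 140.7]
1.2 [535.6 -37.9 137.4]
1.0 [521.1 -40.4 131. ]
0.8 [508.2 -42.6 121.9]
0.6 [497.3 -44.5 110.3]
0.4 [488.9 -46.   96.8]
0.25 [484.4 -46.8  85.6]
0.12 [481.9 -47.2  75.5]
0.05 [481.1 -47.3  70. ]
0.02 [480.9 -47.4  67.6]
```

>>> {"api": "servo_tool", "payload": {
  "delta_pos": [
    [8,-8,0],
    [12,-12,0],
    [12,-14,0],
    [12,-14,0],
    [12,-12,0],
    [8,-8,0],
    [0,0,0],
    [0,0,0]
  ],
  "delta_rot": [
    [0.05,0.01,0],
    [0.05,0.01,0],
    [0.05,0.01,0],
    [0,0,0.18],
    [0,0,0.18],
    [0,0,0.18],
    [0,0,0.18],
    [0,0,0.18]
  ],
  "grip": [-0.5,-1,-1,-1,-1,-1,-1,-1]
}}

```text
time: 13.05
tcp_pos: [0.5415, -0.0384, 0.2154]
eef_rot: [-1.493, -0.013, 0.137]
wrist_force: [-0.5, 0.1, 0.2]
finger_gap: 0.007
```

```bash
python3 look.py 10 wrist
```

```text
[ 0.5416 -0.0384  0.2154] [-1.493 -0.013  0.146] [-0.2  0.2 -0.4] 0.009 13.1 [-0.2   0.35  1.67  0.09  1.14 -1.95]
```

View pics/wrist10.png

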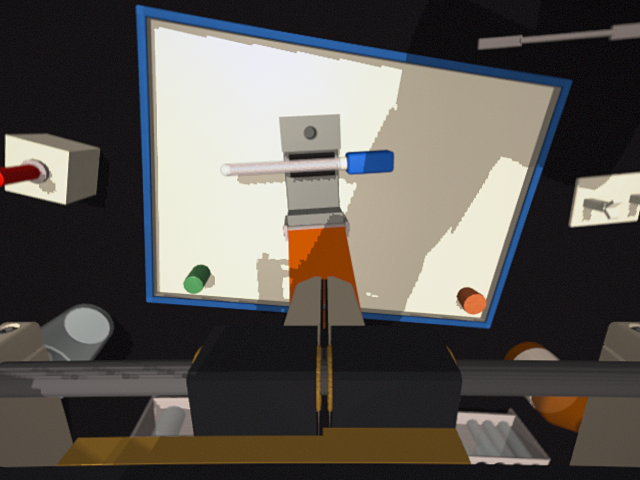

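```bash
python3 - <<'E'
from h import *
import pickle
f=pickle.load(open("wrist10.pkl","rb"))
a=f["img"][100:235,210:400];cv2.imwrite("pics/w10c.png",cv2.resize(a,None,fx=4.2,fy=4.2,interpolation=cv2.INTER_CUBIC))
E
```

```text
(no output)
```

View pics/w10c.png

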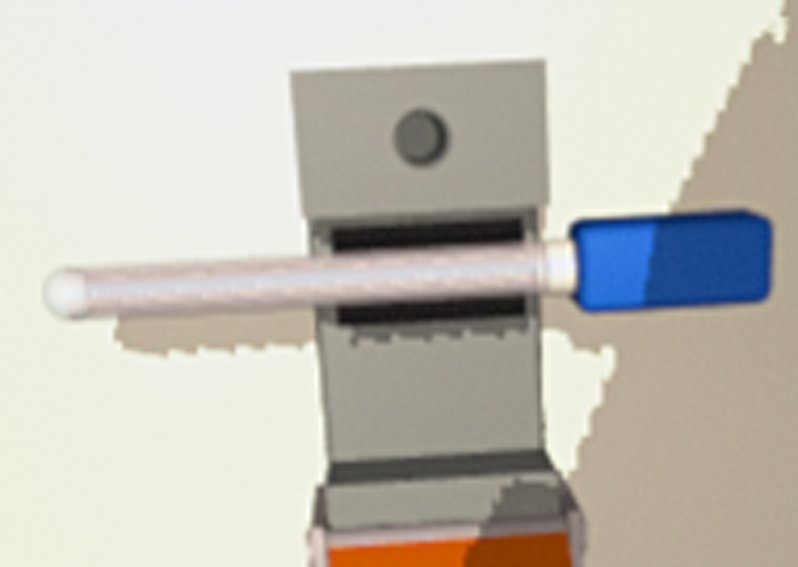

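```bash
python3 - <<'E'
from h import *
import pickle
f=pickle.load(open("wrist10.pkl","rb"))
c=lambda x,y:(210+x/4.2,100+y/4.2)
P={k:onz(f,c(x,y),z) for k,x,y,z in [("tip",44,295,.054),("neck",572,265,.056),("hend",772,260,.060),("b1",291,72,.056),("b2",545,60,.056),("b3",303,218,.056),("b4",548,203,.056),("hole",421,138,.056),("sadL",334,235,.054),("sadR",523,222,.054),("sadL2",336,320,.054),("sadR2",524,315,.054)]}
for k,v in P.items():print(k,np.round(v*1e3,1))
d=P["b2"]-P["b1"]+P["b4"]-P["b3"];print("theta",np.arctan2(-d[0],d[1]),np.linalg.norm(P["b2"]-P["b1"]),np.linalg.norm(P["b4"]-P["b3"]))
cb=(P["b1"]+P["b2"]+P["b3"]+P["b4"])/4;print("boss c",cb)
th=.172;X=np.array([np.cos(th),np.sin(th),0]);Y=np.array([-np.sin(th),np.cos(th),0])
for k,v in P.items():print(k,"X %.1f Y %.1f"%((v-cb)@X*1e3,(v-cb)@Y*1e3))
E
```

```text
tip [ 506.6 -131.2   54. ]
neck [484.3 -13.7  56. ]
hend [477.   31.2  60. ]
b1 [451.9 -80.9  56. ]
b2 [441.7 -26.5  56. ]
b3 [482.  -75.4  56. ]
b4 [471.5 -21.3  56. ]
hole [461.5 -51.4  56. ]
sadL [484.9 -68.2  54. ]
sadR [476.5 -26.   54. ]
sadL2 [503.8 -65.8  54. ]
sadR2 [497.2 -22.7  54. ]
theta 0.1878635926831674 0.055318335298798746 0.05515310539857005
boss c [ 0.46176872 -0.05102741  0.056     ]
tip X 30.5 Y -86.7
neck X 28.6 Y 32.9
hend X 29.1 Y 78.4
b1 X -14.9 Y -27.8
b2 X -15.5 Y 27.6
b3 X 15.8 Y -27.5
b4 X 14.7 Y 27.7
hole X -0.3 Y -0.3
sadL X 19.9 Y -20.9
sadR X 18.8 Y 22.1
sadL2 X 38.9 Y -21.7
sadR2 X 39.8 Y 21.8
```

The wrist view shows the electrode lying in the V (tip at (220,170), head end at (394,161)) and the boss hole at (310,133). Its middle measures about 1.8 mm from the saddle middle, which I accept. Next I'll straighten the tool and go behind the lid.

>>> {"api": "servo_tool", "payload": {
  "delta_pos": [
    [12,2,0],
    [18,3,0],
    [22,4,0],
    [22,4,0],
    [14,3,0],
    [0,0,-20],
    [0,0,-35],
    [0,0,-25],
    [0,0,0]
  ],
  "delta_rot": [
    [-0.026,0,0.01],
    [-0.026,0,0.01],
    [-0.026,0,0.01],
    [0,0,0],
    [0,0,0],
    [0,0,0],
    [0,0,0],
    [0,0,0],
    [0,0,0]
  ],
  "grip": [-1,-1,-1,-1,-1,-1,-1,-1,-1]
}}

```text
time: 14.22
tcp_pos: [0.6369, -0.0177, 0.1319]
eef_rot: [-1.582, 0.001, 0.126]
wrist_force: [0.2, -0.2, -0.4]
finger_gap: 0.006
```

```bash
python3 look.py 11 scene
```

```text
[ 0.6375 -0.0178  0.1332] [-1.582e+00 -1.000e-03  1.270e-01] [0.9 0.9 0.1] 0.006 14.275 [-0.1   0.6   1.49 -0.01  1.05 -1.79]
```

View pics/s11c.png

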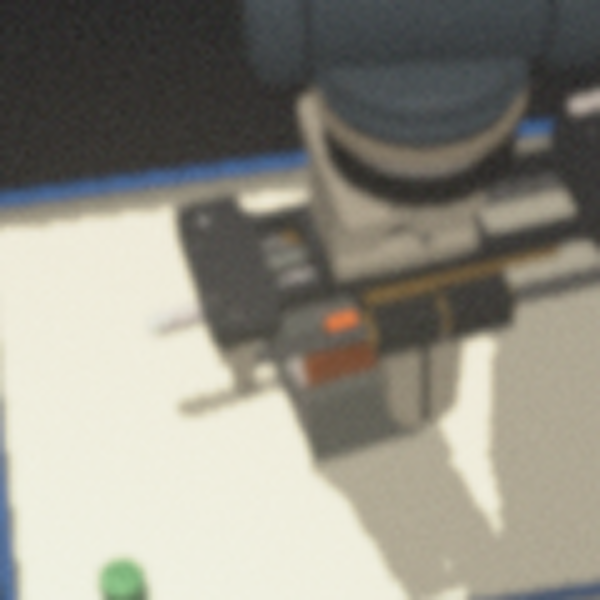

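```bash
python3 - <<'E'
from h import *
import pickle
g=pickle.load(open("scene11.pkl","rb"))
p=proj(g,np.array([[.6375,-.0178,.1332],[.6375,-.0178,.21]]));print((p-[220,200])*5)
th=.175;X=np.array([np.cos(th),np.sin(th),0]);S=np.array([.4911,-.0456,.004]);Hg=S+.062*X+np.array([0,0,.057])
Z=np.array([0,0,1])
tcp=np.array([.6375,-.0178,.1332]);print("rel",(tcp-S)@X,(tcp-S)@np.array([-X[1],X[0],0]))
prev=tcp
for phi in [2.05,1.85,1.65,1.45,1.25,1.05,.85,.65,.45,.28,.15,.08,.04]:
    r=.08
    p=Hg+r*(-np.cos(phi)*X+np.sin(phi)*Z)+.005*(np.sin(phi)*X+np.cos(phi)*Z)+.0075*X
    print(phi,np.round(p*1e3,1),np.round((p-prev)*1e3,1));prev=p
E
```

```text
[[412.73991729 402.3203059 ]
 [410.71913071 290.44047064]]
rel 0.1490041715207842 0.0018859664378547102
2.05 [600.2 -26.3 129.7] [-37.3  -8.5  -3.5]
1.85 [586.  -28.8 136.5] [-14.2  -2.5   6.8]
1.65 [570.7 -31.5 140.4] [-15.3  -2.7   3.8]
1.45 [554.9 -34.3 141. ] [-15.7  -2.8   0.7]
1.25 [539.4 -37.1 138.5] [-15.6  -2.8  -2.5]
1.05 [524.6 -39.7 132.9] [-14.8  -2.6  -5.6]
0.85 [511.2 -42.  124.4] [-13.4  -2.4  -8.5]
0.65 [499.8 -44.1 113.4] [-11.4  -2.  -11. ]
0.45 [490.7 -45.7 100.3] [ -9.1  -1.6 -13.1]
0.28 [485.2 -46.6  87.9] [ -5.6  -1.  -12.4]
0.15 [482.4 -47.1  77.9] [ -2.8  -0.5 -10. ]
0.08 [481.4 -47.3  72.4] [-1.  -0.2 -5.5]
0.04 [481.  -47.4  69.2] [-0.4 -0.1 -3.2]
```

>>> {"api": "servo_tool", "payload": {
  "delta_pos": [
    [-10,-2,1],
    [-14,-2,2],
    [-14,-3,2],
    [-14,-3,2],
    [-14,-3,1],
    [-14,-3,0],
    [-10,-2,0],
    [-5,-1,0],
    [0,0,0]
  ],
  "delta_rot": [
    [0,0,0.01],
    [0,0,0.01],
    [0,0,0.01],
    [0,0,0.01],
    [0,0,0.01],
    [0,0,0],
    [0,0,0],
    [0,0,0],
    [0,0,0]
  ],
  "grip": [-1,-1,-1,-1,-1,-1,-1,-1,-1]
}}

```text
time: 15.4
tcp_pos: [0.5425, -0.0376, 0.1526]
eef_rot: [-1.589, -0.02, 0.171]
wrist_force: [-0.0, -0.9, -0.5]
finger_gap: 0.003
```

```bash
python3 look.py 12 scene wrist
```

```text
[ 0.5428 -0.0375  0.1524] [-1.589 -0.019  0.172] [-0.6 -0.3  0. ] 0.002 15.5 [-0.15  0.41  1.75 -0.01  0.96 -1.88]
```

View pics/s12c.png

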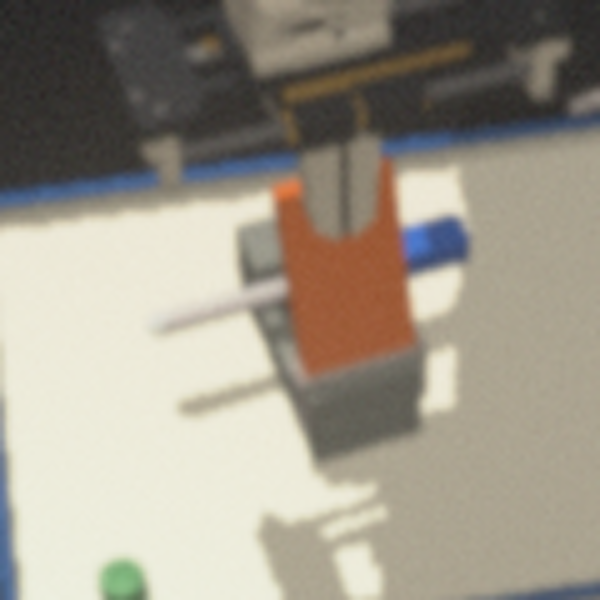

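View pics/wrist12.png

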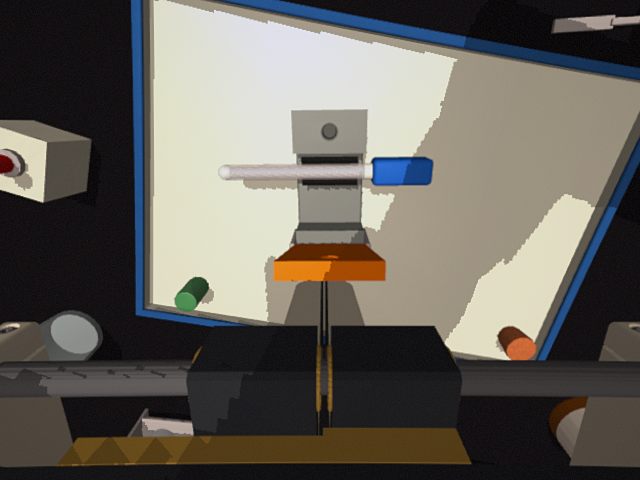

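>>> {"api": "servo_tool", "payload": {
  "delta_pos": [
    [-12,-2,-8],
    [-14,-2,-10],
    [-13,-2,-11],
    [-11,-2,-12],
    [-8,-2,-12],
    [-3,0,-6],
    [0,0,0]
  ],
  "delta_rot": [
    [0,0.01,0],
    [0,0.01,0],
    [0,0,0],
    [0,0,0],
    [0,0,0],
    [0,0,0],
    [0,0,0]
  ],
  "grip": [-1,-1,-1,-1,-1,-1,-1]
}}

```text
time: 16.38
tcp_pos: [0.4747, -0.0478, 0.0879]
eef_rot: [-1.583, 0.008, 0.172]
wrist_force: [0.3, 0.6, 0.9]
finger_gap: 0.003
```

```bash
python3 look.py 13 scene
```

```text
[ 0.475  -0.0479  0.0882] [-1.583  0.007  0.172] [-0.8  0.5  0.3] 0.0 16.425 [-0.19  0.41  1.94 -0.02  0.79 -1.92]
```

View pics/s13c.png

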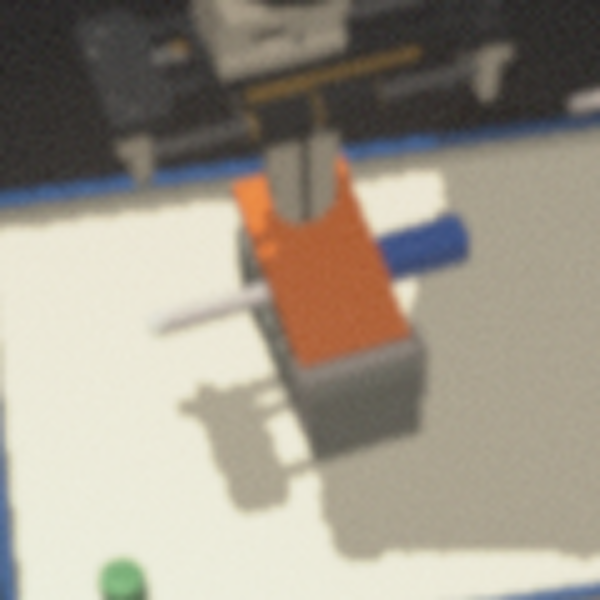

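>>> {"api": "servo_tool", "payload": {
  "delta_pos": [
    [0,0,-6],
    [0,0,-6],
    [0,0,-4],
    [0,0,-2],
    [0,0,0]
  ],
  "delta_rot": [
    [0,0,0],
    [0,0,0],
    [0,0,0],
    [0,0,0],
    [0,0,0]
  ],
  "grip": [-1,-1,-1,-1,-1]
}}

```text
time: 17.05
tcp_pos: [0.4757, -0.0478, 0.0694]
eef_rot: [-1.584, 0.007, 0.172]
wrist_force: [0.5, -0.5, 0.4]
finger_gap: 0.005
```

```bash
python3 -c "
from h import *
s=read_state();print(s['tcp_pos'],s['wrist_force'],s['torque'])"
```

```text
[ 0.47568206 -0.04784571  0.06935435] [ 0.48795652 -0.47889269  0.39625113] [ 0.01963713  0.02113029 -0.00699563]
```

>>> {"api": "servo_tool", "payload": {
  "delta_pos": [
    [0,0,-1],
    [0,0,-1],
    [0,0,0],
    [0,0,0]
  ],
  "delta_rot": [
    [0,0,0],
    [0,0,0],
    [0,0,0],
    [0,0,0]
  ],
  "grip": [-1,-1,-1,-1]
}}

```text
time: 17.55
tcp_pos: [0.4756, -0.0478, 0.0677]
eef_rot: [-1.584, 0.007, 0.172]
wrist_force: [-0.8, -0.0, 2.0]
finger_gap: 0.002
```

```bash
python3 -c "
from h import *
s=read_state();print(s['tcp_pos'],s['wrist_force'],s['torque'])"
```

```text
[ 0.47560082 -0.04784465  0.06768678] [-0.78898319 -0.01284582  2.0085635 ] [-0.0200789   0.18530397 -0.02009995]
```

>>> {"api": "servo_tool", "payload": {
  "delta_pos": [
    [0,0,10],
    [0,0,30],
    [10,0,40],
    [15,0,40],
    [0,0,10],
    [0,0,0]
  ],
  "delta_rot": [
    [0,0,0],
    [0,0,0],
    [0,0,0],
    [0,0,0],
    [0,0,0],
    [0,0,0]
  ],
  "grip": [-1,-1,-1,-1,-1,-1]
}}

```text
time: 18.3
tcp_pos: [0.5006, -0.0476, 0.2035]
eef_rot: [-1.584, 0.005, 0.172]
wrist_force: [0.5, -0.3, 0.2]
finger_gap: 0.008
```

```bash
python3 look.py 14 scene wrist top; python3 - <<'E'
from h import *
import pickle
f=pickle.load(open("wrist14.pkl","rb"))
a=f["img"][100:290,210:440];cv2.imwrite("pics/w14c.png",cv2.resize(a,None,fx=3.4,fy=3.1,interpolation=cv2.INTER_CUBIC))
E
```

```text
[ 0.5001 -0.0475  0.2023] [-1.583  0.008  0.172] [ 0.1  0.4 -0. ] 0.009 18.45 [-0.18  0.29  1.79 -0.02  1.07 -1.91]
```

View pics/w14c.png

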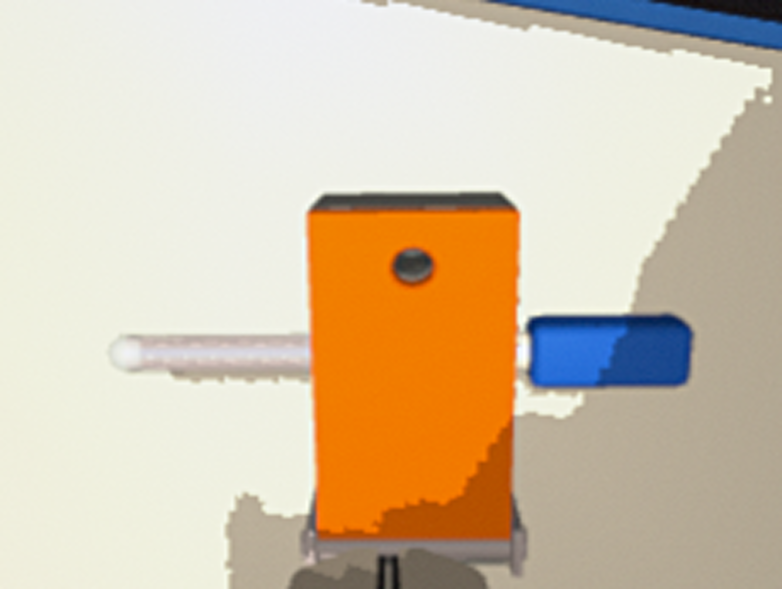

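View pics/s14c.png

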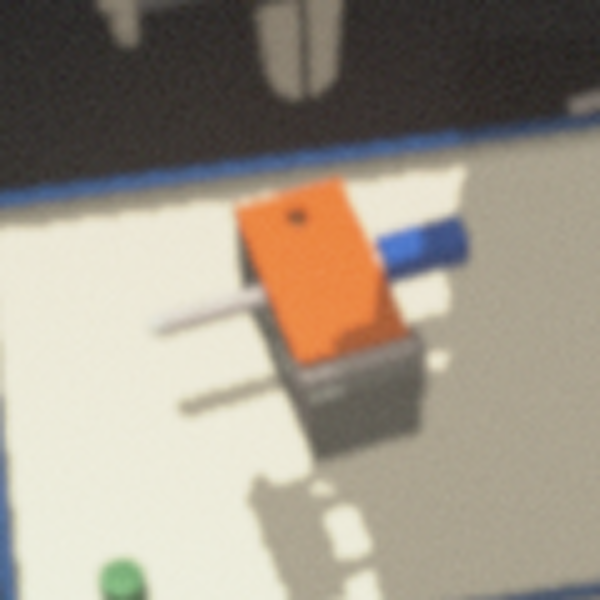

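The lid is closed on the electrode, with the lid hole at wrist (331,186) and the electrode still through the clamp. Now I'll locate the hole and go to the pin.

```bash
python3 - <<'E'
from h import *
import pickle
f=pickle.load(open("wrist14.pkl","rb"));t=pickle.load(open("top14.pkl","rb"))
for z in(.066,.069):
    im=255-f["img"].mean(axis=2).astype(float);w=np.clip(im[176:196,321:342]-150,0,None);yy,xx=np.mgrid[176:196,321:342]
    c=((w*xx).sum()/w.sum(),(w*yy).sum()/w.sum());print(c,onz(f,c,z), onz(f,(331.5,185.8),z))
c=lambda x,y:(210+x/3.4,100+y/3.1)
Q=[onz(f,c(*p),.069) for p in [(308,211),(519,211)]];d=Q[1]-Q[0];print(Q,np.arctan2(-d[0],d[1]),np.linalg.norm(d),np.mean(Q,axis=0))
E
```

```text
(np.float64(330.74906150736354), np.float64(185.3859851766291)) [ 0.46214344 -0.0513515   0.066     ] [ 0.46239635 -0.05061047  0.066     ]
(np.float64(330.74906150736354), np.float64(185.3859851766291)) [ 0.46170625 -0.05145299  0.069     ] [ 0.46195666 -0.05071927  0.069     ]
[array([ 0.45120205, -0.08059593,  0.069     ]), array([ 0.44172974, -0.02629715,  0.069     ])] 0.17270991766897728 0.05511880111859868 [ 0.4464659  -0.05344654  0.069     ]
```

>>> {"api": "servo_tool", "payload": {
  "delta_pos": [
    [5,-20,0],
    [5,-35,0],
    [5,-40,0],
    [5,-40,0],
    [5,-40,0],
    [5,-35,0],
    [0,-25,0],
    [0,-10,0],
    [0,0,0],
    [0,0,0]
  ],
  "delta_rot": [
    [0,0,0],
    [0,0,0],
    [0,0,0],
    [0,0,0],
    [0,0,0],
    [0,0,0],
    [0,0,0],
    [0,0,0],
    [0,0,0],
    [0,0,0]
  ],
  "grip": [-0.5,0.0,0.0,0.0,0.0,0.0,0.0,0,0,0]
}}

```text
time: 19.7
tcp_pos: [0.5262, -0.3074, 0.194]
eef_rot: [-1.577, 0.018, 0.171]
wrist_force: [0.2, -0.0, -0.0]
finger_gap: 0.499
```

```bash
python3 look.py 15 wrist
```

```text
[ 0.5262 -0.3073  0.1941] [-1.577  0.018  0.171] [-0.5 -0.2 -0.1] 0.501 19.75 [-0.6   0.49  1.51 -0.02  1.15 -2.33]
```

View pics/wrist15.png

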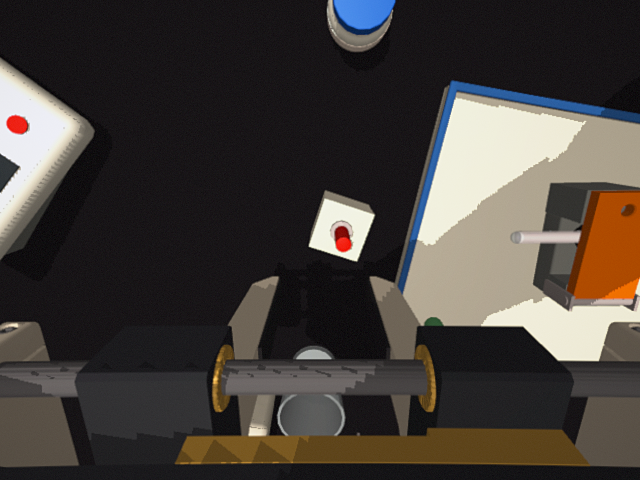

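```bash
python3 - <<'E'
from h import *
import pickle
f=pickle.load(open("wrist15.pkl","rb"))
cv2.imwrite("pics/w15c.png",cv2.resize(f["img"][185:270,300:385],None,fx=6,fy=6,interpolation=cv2.INTER_CUBIC))
print(onz(f,(344,244),.095),onz(f,(341,229.5),.053))
E
```

```text
[ 0.52759835 -0.29227119  0.095     ] [ 0.52660595 -0.29314052  0.053     ]
```

View pics/w15c.png

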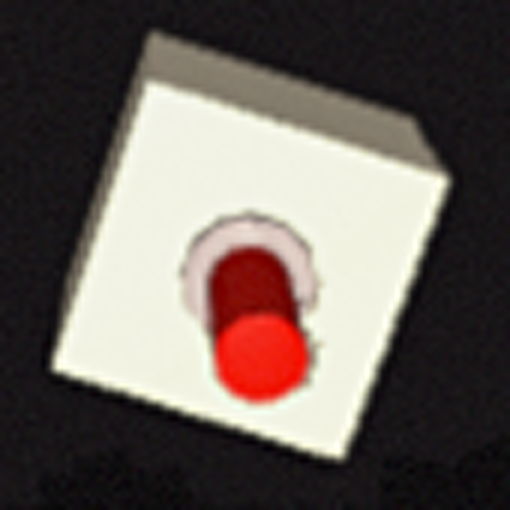

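>>> {"api": "servo_tool", "payload": {
  "delta_pos": [
    [0,5,-15],
    [0,5,-30],
    [0,3,-30],
    [0,0,-15],
    [0,0,0],
    [0,0,0]
  ],
  "delta_rot": [
    [0.002,-0.01,0],
    [0.002,-0.008,0],
    [0,0,0],
    [0,0,0],
    [0,0,0],
    [0,0,0]
  ],
  "grip": [0,0,0,0,0,0]
}}

```text
time: 20.5
tcp_pos: [0.528, -0.291, 0.1045]
eef_rot: [-1.578, -0.005, 0.176]
wrist_force: [0.1, 0.5, 0.9]
finger_gap: 0.502
```

```bash
python3 look.py 16 wrist;  python3 - <<'E'
from h import *
import pickle
f=pickle.load(open("wrist16.pkl","rb"))
print(proj(f,np.array([[.5272,-.2927,.095],[.5272,-.2927,.055]])))
E
```

```text
[ 0.528  -0.2911  0.1046] [-1.578 -0.005  0.175] [-0.3 -0.1 -1. ] 0.501 20.55 [-0.58  0.57  1.61 -0.    0.95 -2.32]
[[324.45141051 282.59270304]
 [324.76528362 257.35870057]]
```

View pics/wrist16.png

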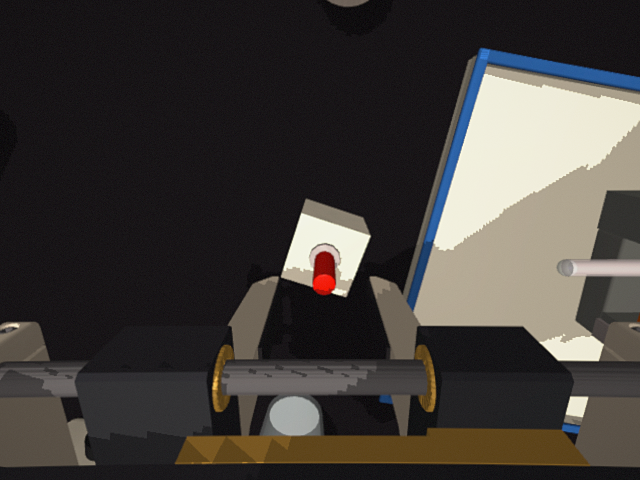

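>>> {"api": "servo_tool", "payload": {
  "delta_pos": [
    [-1,-1,-12],
    [0,0,-18],
    [0,0,-12],
    [0,0,-4],
    [0,0,0],
    [0,0,0]
  ],
  "delta_rot": [
    [0.006,0.005,0],
    [0,0,0],
    [0,0,0],
    [0,0,0],
    [0,0,0],
    [0,0,0]
  ],
  "grip": [0,0,0,0,0,0]
}}

```text
time: 21.3
tcp_pos: [0.5271, -0.2925, 0.056]
eef_rot: [-1.572, -0.001, 0.175]
wrist_force: [0.5, 0.2, -0.4]
finger_gap: 0.501
```

>>> {"api": "servo_tool", "payload": {
  "delta_pos": [
    [0,0,0],
    [0,0,0],
    [0,0,0],
    [0,0,0],
    [0,0,0],
    [0,0,0]
  ],
  "delta_rot": [
    [0,0,0],
    [0,0,0],
    [0,0,0],
    [0,0,0],
    [0,0,0],
    [0,0,0]
  ],
  "grip": [-0.5,-0.8,-1,-1,-1,-1],
  "newtons": 60
}}

```text
time: 22.05
tcp_pos: [0.5275, -0.2927, 0.057]
eef_rot: [-1.573, -0.002, 0.175]
wrist_force: [0.1, -0.4, 0.9]
finger_gap: 0.14
```

```bash
python3 look.py 17 wrist
```

```text
[ 0.5275 -0.2927  0.057 ] [-1.573 -0.002  0.175] [0.1 0.9 1. ] 0.143 22.1 [-0.58  0.64  1.63  0.    0.87 -2.33]
```

View pics/wrist17.png

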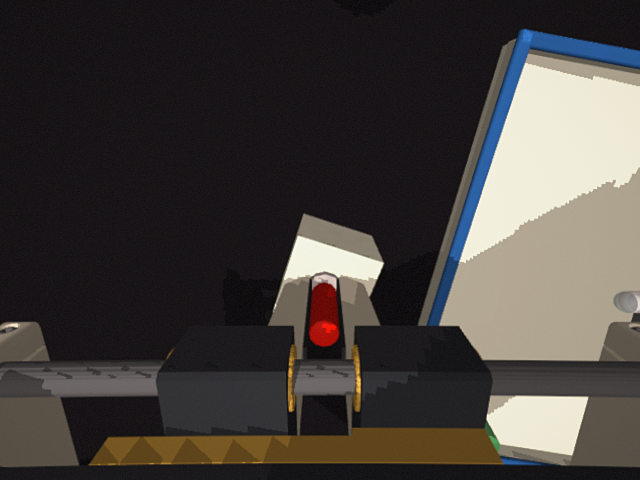

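>>> {"api": "servo_tool", "payload": {
  "delta_pos": [
    [0,0,5],
    [0,0,12],
    [0,0,20],
    [0,0,30],
    [0,0,30],
    [0,0,10],
    [0,0,0]
  ],
  "delta_rot": [
    [0,0,0],
    [0,0,0],
    [0,0,0],
    [0,0,0],
    [0,0,0],
    [0,0,0],
    [0,0,0]
  ],
  "grip": [-1,-1,-1,-1,-1,-1,-1]
}}

```text
time: 22.98
tcp_pos: [0.5272, -0.2925, 0.1703]
eef_rot: [-1.574, -0.003, 0.175]
wrist_force: [0.6, 0.3, -0.6]
finger_gap: 0.142
```

>>> {"api": "servo_tool", "payload": {
  "delta_pos": [
    [-3,10,0],
    [-8,25,0],
    [-10,35,0],
    [-10,38,0],
    [-10,38,0],
    [-8,35,0],
    [-5,25,0],
    [-2,12,0],
    [0,0,0],
    [0,0,0]
  ],
  "delta_rot": [
    [0,0,0],
    [0,0,0],
    [0,0,0],
    [0,0,0],
    [0,0,0],
    [0,0,0],
    [0,0,0],
    [0,0,0],
    [0,0,0],
    [0,0,0]
  ],
  "grip": [-1,-1,-1,-1,-1,-1,-1,-1,-1,-1]
}}

```text
time: 24.22
tcp_pos: [0.4626, -0.0636, 0.1612]
eef_rot: [-1.566, 0.009, 0.175]
wrist_force: [0.3, -0.2, -0.5]
finger_gap: 0.142
```

```bash
python3 look.py 18 wrist scene top
```

```text
[ 0.4626 -0.0637  0.1613] [-1.566  0.009  0.175] [ 0.4 -0.1 -1.4] 0.143 24.375 [-0.24  0.28  1.91  0.    0.96 -1.98]
```

View pics/wrist18.png

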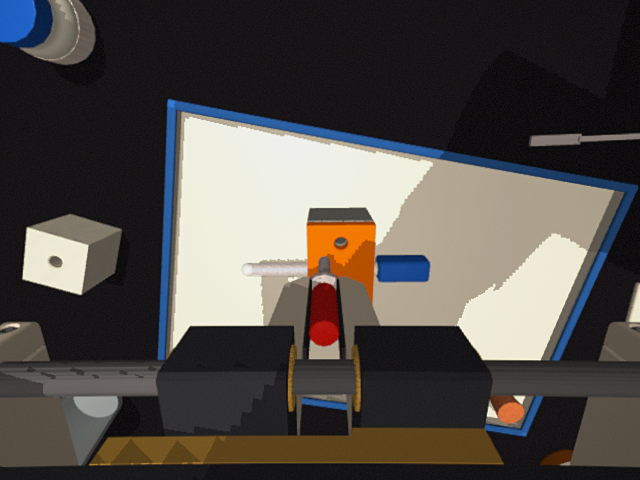

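View pics/s18c.png

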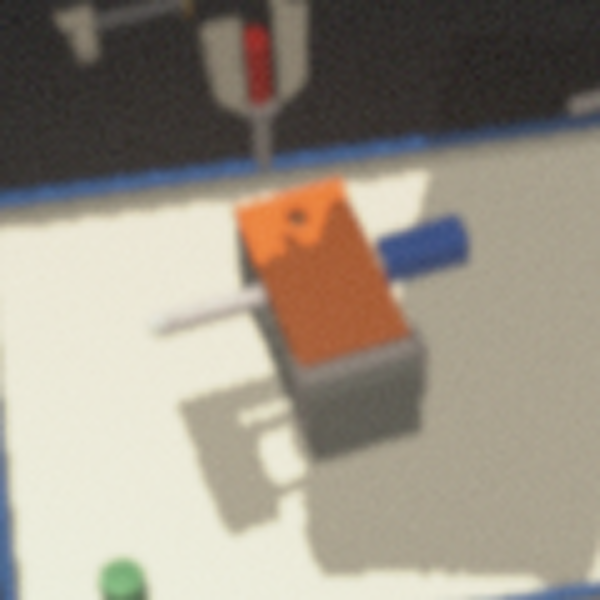

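The pin is held. Its tip shows at wrist (325,258), the hole at (341,242), and the stand is empty at (55,262).

```bash
python3 - <<'E'
from h import *
import pickle
f=pickle.load(open("wrist18.pkl","rb"))
cv2.imwrite("pics/w18c.png",cv2.resize(f["img"][215:300,290:390],None,fx=7,fy=7,interpolation=cv2.INTER_CUBIC))
Rt=R.from_euler("xyz",[-1.566,.009,.175]).as_matrix();tcp=np.array([.4626,-.0637,.1613])
tip=tcp+Rt[:,1]*.052;print("tip pred",tip,proj(f,tip),"hole pred",proj(f,np.array([.462,-.051,.069])))
E
```

```text
tip pred [ 0.46209574 -0.06353588  0.1093027 ] [[326.29009589 257.9367715 ]] hole pred [[340.74677178 242.87859583]]
```

View pics/w18c.png

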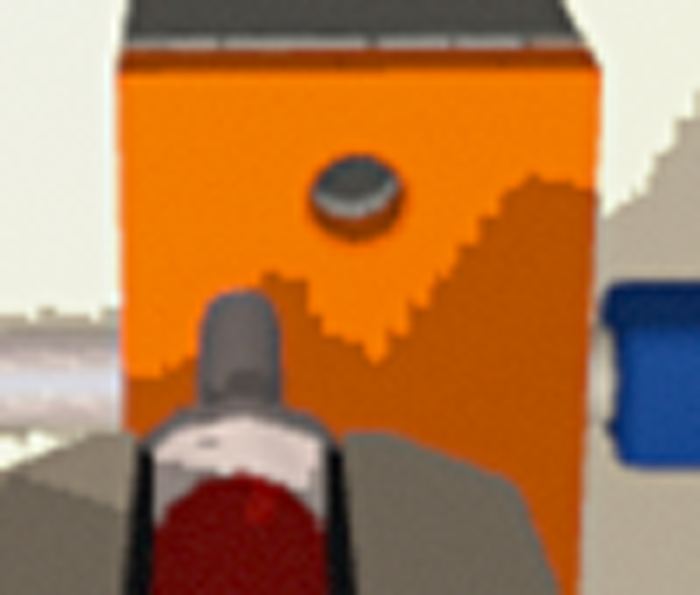

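```bash
python3 - <<'E'
from h import *
import pickle
f=pickle.load(open("wrist18.pkl","rb"))
tip=onz(f,(290+240/7,215+300/7),.1093);ho=onz(f,(290+357/7,215+197/7),.069)
print(tip,ho,(ho-tip)*1e3)
E
```

```text
[ 0.46227994 -0.06493148  0.1093    ] [ 0.46218797 -0.05075259  0.069     ] [ -0.09196866  14.17888885 -40.3       ]
```

>>> {"api": "servo_tool", "payload": {
  "delta_pos": [
    [0,5,-4],
    [0,6,-7],
    [0,3,-6],
    [0,0,-3],
    [0,0,0],
    [0,0,0]
  ],
  "delta_rot": [
    [-0.004,-0.008,0],
    [0,0,0],
    [0,0,0],
    [0,0,0],
    [0,0,0],
    [0,0,0]
  ],
  "grip": [-1,-1,-1,-1,-1,-1]
}}

```text
time: 25.12
tcp_pos: [0.4626, -0.0493, 0.1395]
eef_rot: [-1.571, 0.002, 0.174]
wrist_force: [0.1, 0.3, -0.4]
finger_gap: 0.146
```

```bash
python3 look.py 19 wrist scene top; python3 - <<'E'
from h import *
import pickle
f=pickle.load(open("wrist19.pkl","rb"))
cv2.imwrite("pics/w19c.png",cv2.resize(f["img"][215:300,280:380],None,fx=7,fy=7,interpolation=cv2.INTER_CUBIC))
E
```

```text
[ 0.4626 -0.0493  0.1395] [-1.571  0.002  0.174] [ 0.3  0.  -1.4] 0.14 25.275 [-0.21  0.31  1.94 -0.    0.9  -1.95]
```

View pics/w19c.png

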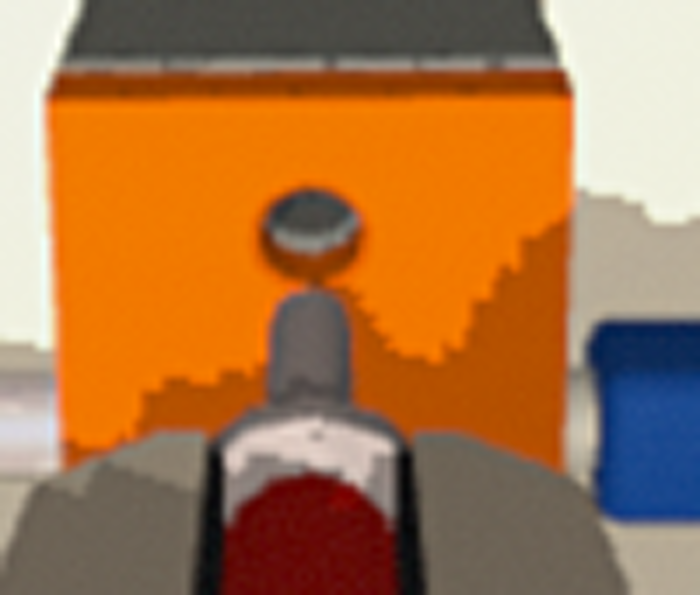

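View pics/s19c.png

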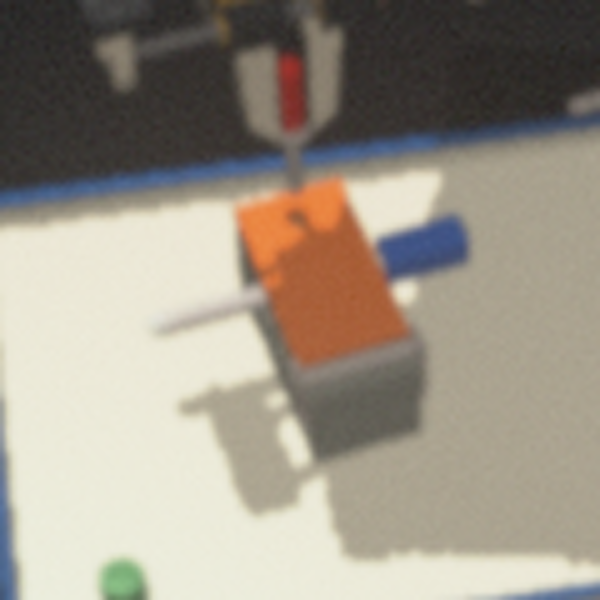

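```bash
python3 - <<'E'
from h import *
import pickle
f=pickle.load(open("wrist19.pkl","rb"));g=pickle.load(open("scene19.pkl","rb"))
zt=.1395-.052
tip=onz(f,(280+312/7,215+300/7),zt);ho=onz(f,(280+311/7,215+234/7),.069)
print(tip,ho,(ho-tip)*1e3)
tip=onz(g,(220+294/5,200+188/5),zt);ho=onz(g,(220+299/5,200+217/5),.069)
print(tip,ho,(ho-tip)*1e3)
E
```

```text
[ 0.46269838 -0.05060491  0.0875    ] [ 0.46224624 -0.05075164  0.069     ] [ -0.45213897  -0.14673246 -18.5       ]
[ 0.46434853 -0.04700834  0.0875    ] [ 0.4673139  -0.04576183  0.069     ] [  2.96536918   1.24651674 -18.5       ]
```

>>> {"api": "servo_tool", "payload": {
  "delta_pos": [
    [0,0,-5],
    [0,0,-6],
    [0,0,-6],
    [0,0,-3],
    [0,0,0],
    [0,0,0]
  ],
  "delta_rot": [
    [0,0,0],
    [0,0,0],
    [0,0,0],
    [0,0,0],
    [0,0,0],
    [0,0,0]
  ],
  "grip": [-1,-1,-1,-1,-1,-1]
}}

```text
time: 26.02
tcp_pos: [0.4625, -0.0494, 0.118]
eef_rot: [-1.571, 0.002, 0.174]
wrist_force: [-0.5, 0.8, -0.5]
finger_gap: 0.14
```

```bash
python3 look.py 20 wrist scene; python3 - <<'E'
from h import *
import pickle
f=pickle.load(open("wrist20.pkl","rb"))
cv2.imwrite("pics/w20c.png",cv2.resize(f["img"][215:300,280:380],None,fx=7,fy=7,interpolation=cv2.INTER_CUBIC))
E
```

```text
[ 0.4625 -0.0494  0.118 ] [-1.571  0.002  0.174] [ 0.1  0.7 -0.3] 0.141 26.125 [-0.21  0.34  1.96 -0.    0.84 -1.95]
```

View pics/w20c.png

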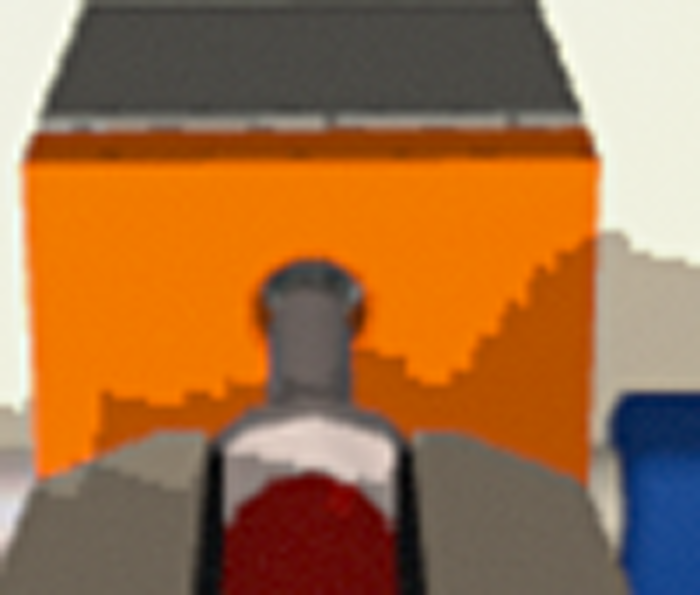

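The tip is entering the centre of the hole and there is no contact force. I'll go down.

>>> {"api": "servo_tool", "payload": {
  "delta_pos": [
    [0,0,-4],
    [0,0,-5],
    [0,0,-5],
    [0,0,-4],
    [0,0,0]
  ],
  "delta_rot": [
    [0,0,0],
    [0,0,0],
    [0,0,0],
    [0,0,0],
    [0,0,0]
  ],
  "grip": [-1,-1,-1,-1,-1]
}}

```text
time: 26.75
tcp_pos: [0.4622, -0.0494, 0.0986]
eef_rot: [-1.571, 0.003, 0.174]
wrist_force: [-0.3, 0.6, -0.8]
finger_gap: 0.138
```

```bash
python3 -c "
from h import *
s=read_state();print(s['tcp_pos'],s['wrist_force'],s['torque'])"
```

```text
[ 0.46224611 -0.04938703  0.09862315] [-0.27572001  0.60704326 -0.82864335] [ 0.04200947  0.01215505 -0.0175073 ]
```

>>> {"api": "servo_tool", "payload": {
  "delta_pos": [
    [0,0,-4],
    [0,0,-5],
    [0,0,-5],
    [0,0,-4],
    [0,0,0],
    [0,0,0]
  ],
  "delta_rot": [
    [0,0,0],
    [0,0,0],
    [0,0,0],
    [0,0,0],
    [0,0,0],
    [0,0,0]
  ],
  "grip": [-1,-1,-1,-1,-1,-1]
}}

```text
time: 27.5
tcp_pos: [0.4622, -0.0494, 0.0793]
eef_rot: [-1.571, 0.003, 0.174]
wrist_force: [-0.8, 0.2, -1.2]
finger_gap: 0.141
```

```bash
python3 look.py 21 wrist scene
```

```text
[ 0.4622 -0.0494  0.0794] [-1.571  0.003  0.174] [-1.1 -0.4 -1.4] 0.138 27.6 [-0.21  0.41  1.98 -0.    0.75 -1.95]
```

View pics/wrist21.png

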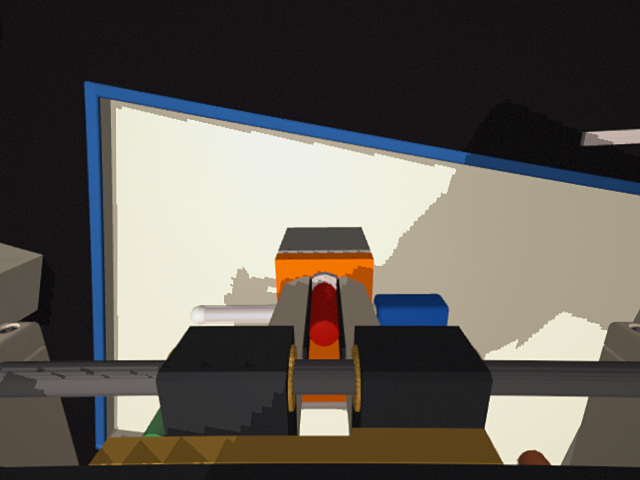

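View pics/s21c.png

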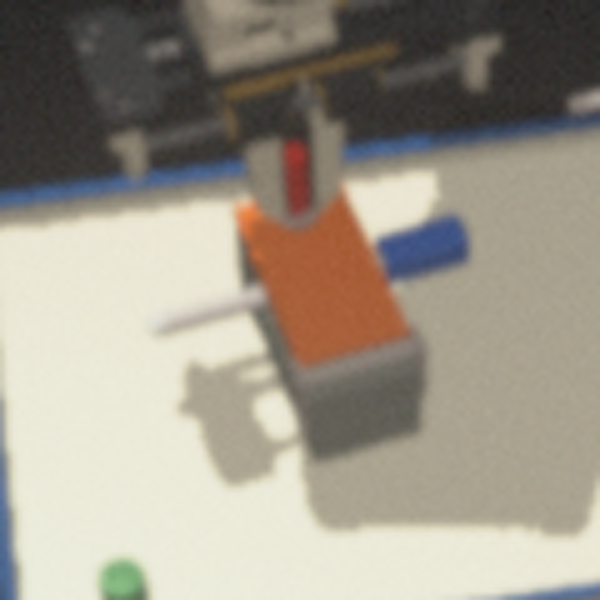

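>>> {"api": "servo_tool", "payload": {
  "delta_pos": [
    [0,0,-2],
    [0,0,-2],
    [0,0,-2],
    [0,0,-2]
  ],
  "delta_rot": [
    [0,0,0],
    [0,0,0],
    [0,0,0],
    [0,0,0]
  ],
  "grip": [-1,-1,-1,-1]
}}

```text
time: 28.1
tcp_pos: [0.4622, -0.0495, 0.0724]
eef_rot: [-1.571, 0.003, 0.174]
wrist_force: [-12.8, 2.3, 41.0]
finger_gap: 0.144
```

```bash
python3 -c "
from h import *
s=read_state();print(s['tcp_pos'],s['wrist_force'],s['torque'],s['time'])"
```

```text
[ 0.46223395 -0.04950253  0.0723639 ] [-12.77322721   2.34651783  41.04426263] [ 0.33892397  2.32587087 -0.02655965] 28.1
```

>>> {"api": "servo_tool", "payload": {
  "delta_pos": [
    [0,0,0],
    [0,0,0]
  ],
  "delta_rot": [
    [0,0,0],
    [0,0,0]
  ],
  "grip": [-1,-1]
}}

```text
time: 28.35
tcp_pos: [0.4622, -0.0495, 0.0731]
eef_rot: [-1.571, 0.003, 0.174]
wrist_force: [-0.9, -0.0, 2.6]
finger_gap: 0.143
```

```bash
python3 -c "
from h import *
s=read_state();print(s['tcp_pos'],s['wrist_force'],s['torque'],s['time'])"
```

```text
[ 0.46215017 -0.0494716   0.07306552] [-0.93793567 -0.04954903  2.63617409] [0.03935391 0.32760931 0.06199641] 28.35
```

>>> {"api": "servo_tool", "payload": {
  "delta_pos": [
    [0,0,-0.5],
    [0,0,-1],
    [0,0,-1],
    [0,0,-1]
  ],
  "delta_rot": [
    [0,0,0],
    [0,0,0],
    [0,0,0],
    [0,0,0]
  ],
  "grip": [-1,-1,-1,-1]
}}

```text
time: 28.85
tcp_pos: [0.4623, -0.0495, 0.0726]
eef_rot: [-1.571, 0.003, 0.174]
wrist_force: [-8.8, 0.1, 24.4]
finger_gap: 0.142
```

```bash
python3 look.py 22 wrist scene top; python3 -c "
from h import *
import pickle
s=read_state();print(s['tcp_pos'],s['wrist_force'],s['torque'],s['time'])
f=pickle.load(open('wrist22.pkl','rb'));cv2.imwrite('pics/w22c.png',cv2.resize(f['img'][220:360,180:470],None,fx=2.7,fy=2.7,interpolation=cv2.INTER_CUBIC))"
```

```text
[ 0.4623 -0.0495  0.0726] [-1.571  0.003  0.174] [-9.   1.2 24.3] 0.139 29.0 [-0.21  0.42  1.98 -0.    0.74 -1.95]
[ 0.46228783 -0.04946351  0.0725841 ] [-9.04287656  1.19335194 24.25143593] [0.26139326 1.66793804 0.00696929] 29.0
```

View pics/w22c.png

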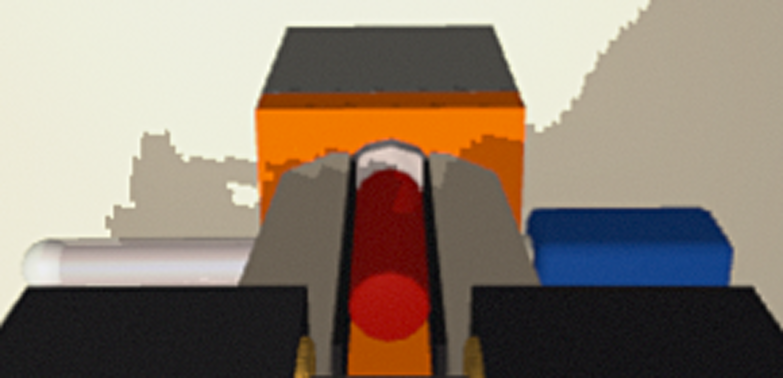

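View pics/s22c.png

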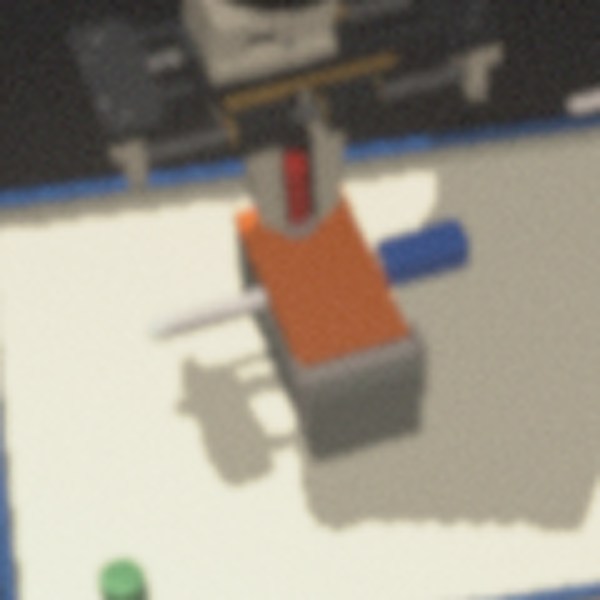

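```bash
python3 - <<'E'
from h import *
import pickle
f=pickle.load(open("wrist22.pkl","rb"));c=lambda x,y:(180+x/2.7,220+y/2.7)
th=.173;X=np.array([np.cos(th),np.sin(th),0]);Y=np.array([-np.sin(th),np.cos(th),0]);S=np.array([.4911,-.0456,.05])
for n,x,y,z in [("tip",22,262,.050),("neck",528,245,.052),("hend",733,250,.050),("lidL",256,107,.066),("lidR",524,107,.066)]:
    o=onz(f,c(x,y),z);print(n,np.round(o*1e3,1),"X %.1f Y %.1f"%((o-S)@X*1e3,(o-S)@Y*1e3))
s=read_state();print(s["wrist_force"],s["time"])
E
```

```text
tip [ 506.3 -131.9   50. ] X 0.1 Y -87.7
neck [480.1 -15.   52. ] X -5.5 Y 32.0
hend [474.   33.4  50. ] X -3.2 Y 80.8
lidL [451.1 -81.   66. ] X -45.6 Y -28.0
lidR [441.5 -26.6  66. ] X -45.6 Y 27.3
[-9.04287656  1.19335194 24.25143593] 29.0
```

The lid edge projects at its shut height: x is −45.6 mm against −45 expected, and the width is ±28 mm. The pin is pressed at about 24 N and the force is holding steady, so I'll hand in.

```bash
python3 -c "
from h import *
print(hand_in())
s=read_state();print(s['tcp_pos'],s['wrist_force'],s['time'])"
```

```text
the job is handed in; nothing more can be done
None
the job is handed in; nothing more can be done
```

The job is done and handed in at about 29 s of the 66 s allowed. The electrode lies in the V saddle, the orange half is shut on it, and the arm is still holding the lock pin and pressing it down.

**What I did:** I took the middle-sized electrode off its rest by its blue head, laid it in the saddle and released it. I swung the orange half down with closed fingers, then pushed the red pin through both holes until its collar sat on the lid.

**Last checks:**
- **Press:** The pin is pressed at about 24 N and steady, with the tool at the height expected for a shut clamp (0.0726 m against about 0.073 m). The gap line under the lid edge had disappeared, and the pin showed no clear slip in the grip.
- **Centring:** The electrode's middle is about 2 mm from the saddle's middle, towards its tip side. I measured this before closing the lid and left it. The final estimates, with the lid shut, ranged from about 3 mm tip side to 1 mm head side.
- **Force:** The first press briefly reached about 41 N vertically at the wrist, through the held pin, and I eased it at once. A sideways force of about 9 N on the pin remained at the end.
- **Camera disagreement:** The scene camera read about 3 to 4 mm off from the top and wrist cameras. I relied on the top and wrist views, which agreed with each other.

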